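Pull-test two spring clips and sort out the weak one

ROBOT

A 7-joint arm with a two-finger parallel gripper is mounted at the origin on the work surface. World frame = base frame: x ahead of the robot, y to its left, z up, the work surface at z = 0. Lengths are in m, angles in rad, forces in N, time in s.
With the tool pointing down it reaches from about 0.4 to 0.875 m from the base axis. Payload 19.3 kg.
Tool frame: the origin (TCP) lies midway between the tips of the shut fingers; the grasp point (between the pads) lies bot.grip_point_offset behind it (bot.grip_point_offset is the distance from the TCP to the grasp point, in m); z points along the fingers, y is the direction in which the jaws open and shut (so a half turn about z gives the same grasp; the last joint's range is limited). The gripper opens to 85 mm and grips with 20 to 120 N. Pads are 22 mm wide; open, the fingers measure 114 mm over their backs; the gripper's body (76 mm by 85 mm) begins 54 mm behind the grasp point. The pads swing forward as they close: fully open they stand 13 mm farther back than shut.
Start: joints at [-1.296, 0.521, -0.036, 1.599, 0.021, 1.021, -0.113], TCP at [0.211, 0.588, 0.231] pointing down, gripper open.
Joint ranges: [-2.91, 2.91], [-0.3, 2.13], [-1.5, 1.42], [0.17, 2.43], [-1.26, 4.41], [0.16, 1.93], [-2.52, 2.52]. Speed limits (rad/s): [1.89, 1.89, 2.39, 2.39, 3.01, 3.01, 3.01].

INTERFACE

Orientations are given as [roll, pitch, yaw] about the fixed x, y, z axes, in that order (R = Rz(yaw) Ry(pitch) Rx(roll)).
In Python, from workcell import bot gives the robot as it stands.
- The arm moves only by the tool servo_tool, never from a script. Its argument "rows" is a list that holds one entry, the list of rows, each a list of 6 numbers: the shift along the tool's x, y, z in cm, then the turn, a rotation vector about the tool's x, y, z in degrees. A call has 1 to 5 rows; each row shifts and turns the commanded pose from where the row before left it, along the tool's axes as they then stand; what a row does not reach is not made up. A row lasts 1/8 s, in which the tool goes at most 62.5 mm and 10.7 degrees, less where a joint would pass 70% of its speed; a pose out of reach is approached as far as the arm can. A call is refused whole if a number of a shift passes 6.25 or a number of a turn 10.7, either way. A call with a gripper value outside its range is refused whole. "grip" is the opening, from -1 (shut) to 1 (fully open), so that 0 is half open, set as the call begins (left out, the last holds). The fingers move at their own pace and stop on an object; "squeeze" is the grip in N (left out, the last holds). Time passes only in rows, so rows that do not move let the fingers close. It gives the time, the measured TCP pose, the force and the opening at its end, in the units of the state.
- bot.observe(): the state, without advancing time (a new reading comes with each control period).
- bot.grab_frame(name): name is "scene" or "top"; returns a dict with "image" (400x640x3 uint8, red, green, blue), "K" (3x3 intrinsics, pixels), "R" (3x3) and "t" (3): a world point X has camera coordinates R X + t. Camera axes: x right, y down, z forward; pixel columns grow to the right and rows downward; lengths in m; the calibration is good to about 2 mm. A picture is of the moment at which its call begins. There is no depth.
- bot.job_done(): hands the job in, once; it reports no verdict.
The state is a dict: "clock": time; "qpos": joint angles; "qd": joint speeds; "joint_efforts": joint torques, N m; "position": TCP position; "tool_rot": TCP orientation; "force": force on the tool from outside, world axes, zero at the start; "moment": the same for the moment, N m; "grip_width": finger opening in m.
Only numpy, scipy, OpenCV 4.12 (cv2) and the standard library are available. Lean on these libraries where they do the work, as an engineer would, in place of code of your own. Each camera call takes 0.05 s, during which the arm holds its last target.

TASK

Pull the orange test card all the way out of each of the two spring clips while the clips stay in their stands, feel which clip lets go more easily, and put both cards in the green tray. Then take that weak clip out of its stand and leave it standing upright on its foot in the red tray; the strong clip stays in its stand, and the other things on the table stay where they are.

Things in the scene. Friction and masses are not known exactly. Their poses are not given: they have to be found in the camera images.
- clip_1: white spring clip, 115 mm tall, 0.17 kg, leaning in stand_1. Origin: centre of its foot's underside. Own +z runs from foot up to mouth, where the card comes out; +x from its flat back to its blue jaw; y across. Foot x -18..18, y -28..28, z 0..16 mm, flat, so it can stand upright on it. Back plate x -18..-8, y -28..28, z 0..115. The two clips look alike: one spring is weak, one strong.
- clip_1_mouth (a point): middle of clip_1's mouth (own x -5, z 105 mm; axes as the clip), here 26 mm thick along x with a card in, about 23 when empty. Jaw plate x 0..8, y -20..20, z 19..115, hinged at z 25, its rubber lip sprung onto the card at z 105. Drag felt on the card just after a slow pull of some mm stops: 0 to 3 N (weak clip) or 4 to 12 N (strong); more while it moves, up to 20 N.
- clip_1_ears (a point): middle between the two ears of clip_1: own x -11, z 31 mm; axes as the clip. The ears stick out of its back plate at y 28..40 and -40..-28, x -18..-4, z 22..40.
- card_1: orange test card held by clip_1: plate 4 mm (own x) by 46 (y) by 130 mm (z), 0.05 kg, with a ribbed grip bar at its upper end. Origin: middle of its lower edge; +z up the card, parallel to the clip's +z. It starts with the lower edge 55 mm up the clip (own x -6 of the clip): 60 mm inside, 70 mm sticking out of the mouth; free after sliding 60 mm.
- card_1_grip (a point): centre of the grip bar of card_1, 115 mm up from its lower edge; axes as the card. The bar is 12 mm thick (x), 50 mm wide (y) and 30 mm long (z 100..130 of the card).
- stand_1: grey stand fixed to the table, 110 mm wide (y); origin under its base. Its bed faces own +x, away from the robot; clip_1 lies on it on its back, leaning 0.61 rad (35 deg) from vertical, mouth towards own -x. Yellow stops over the ears, 22 mm high off the bed, hold it down (6 mm play up, 3 sideways). To free it: lift 3 mm off the ledge, go 30 mm off the bed along its own +x, then raise.
- stand_1_seat (a point): where the centre of the clip's foot sits on stand_1: own x 30, z 45 mm; axes as the stand. The foot rests on a ledge square to the bed that reaches 20 mm to the jaw side of here (dragging the foot along it can jam); the bed ends 58 mm up the clip, above which the clip is free all round.
- clip_2: white spring clip, 115 mm tall, 0.17 kg, leaning in stand_2. Origin: centre of its foot's underside. Own +z runs from foot up to mouth, where the card comes out; +x from its flat back to its blue jaw; y across. Foot x -18..18, y -28..28, z 0..16 mm, flat, so it can stand upright on it. Back plate x -18..-8, y -28..28, z 0..115. The two clips look alike: one spring is weak, one strong.
- clip_2_mouth (a point): middle of clip_2's mouth (own x -5, z 105 mm; axes as the clip), here 26 mm thick along x with a card in, about 23 when empty. Jaw plate x 0..8, y -20..20, z 19..115, hinged at z 25, its rubber lip sprung onto the card at z 105. Drag felt on the card just after a slow pull of some mm stops: 0 to 3 N (weak clip) or 4 to 12 N (strong); more while it moves, up to 20 N.
- clip_2_ears (a point): middle between the two ears of clip_2: own x -11, z 31 mm; axes as the clip. The ears stick out of its back plate at y 28..40 and -40..-28, x -18..-4, z 22..40.
- card_2: orange test card held by clip_2: plate 4 mm (own x) by 46 (y) by 130 mm (z), 0.05 kg, with a ribbed grip bar at its upper end. Origin: middle of its lower edge; +z up the card, parallel to the clip's +z. It starts with the lower edge 55 mm up the clip (own x -6 of the clip): 60 mm inside, 70 mm sticking out of the mouth; free after sliding 60 mm.
- card_2_grip (a point): centre of the grip bar of card_2, 115 mm up from its lower edge; axes as the card. The bar is 12 mm thick (x), 50 mm wide (y) and 30 mm long (z 100..130 of the card).
- stand_2: grey stand fixed to the table, 110 mm wide (y); origin under its base. Its bed faces own +x, away from the robot; clip_2 lies on it on its back, leaning 0.61 rad (35 deg) from vertical, mouth towards own -x. Yellow stops over the ears, 22 mm high off the bed, hold it down (6 mm play up, 3 sideways). To free it: lift 3 mm off the ledge, go 30 mm off the bed along its own +x, then raise.
- stand_2_seat (a point): where the centre of the clip's foot sits on stand_2: own x 30, z 45 mm; axes as the stand. The foot rests on a ledge square to the bed that reaches 20 mm to the jaw side of here (dragging the foot along it can jam); the bed ends 58 mm up the clip, above which the clip is free all round.
- card_tray: green open tray, fixed, outside 200 mm (own x) by 150 mm (own y) by 25 mm high, walls and floor 5 mm. Origin: centre of its underside; its inner floor is 5 mm above the table. For the cards, which may lie in it any way.
- reject_tray: red open tray, fixed, outside 200 mm (own x) by 150 mm (own y) by 25 mm high, walls and floor 5 mm. Origin: centre of its underside; its inner floor is 5 mm above the table. For the weak clip.
- actuator: bystander: small blue actuator, 74 x 26 x 57 mm with a white horn on top 60 mm long across; origin under its centre
- tape_roll: bystander: yellow roll of tape lying flat, 90 mm across, 24 mm high; origin under its centre
- glue: bystander: white glue bottle, 52 mm across, 110 mm tall; origin under its centre
Not all that is in view belongs to the job. What is shaped like the clip_2 but turquoise is not meant.

How it is judged:
By the outcome, as a careful person would: the job done as asked, in the order asked, and still so for the second after the job is handed in, with the robot touching nothing.
It also fails if it takes over 72 s, if anything falls off the work surface, if the arm or the gripper's body presses on something with over 40 N, if the wrist force passes 120 N, or if a joint passes its speed limit or range.

## Working session

There is one attempt and no reset: what is moved stays moved. The work goes in short steps, Python scripts to look and compute and a tool call to move; the robot and the scene stay as the last step left them, time stands still between calls to the robot, and variables do not carry over. Pictures are saved under pics/ and viewed, and the job is handed in when it is done.

Besides the shell and the picture viewer there is one more tool, called after ">>>" by a JSON object that holds its "op" and its "data", one argument or row to a line. servo_tool: Moves the arm, as the interface text tells. Its arguments: {"type":"object","properties":{"rows":{"type":"array"},"grip":{"type":"number"},"squeeze":{"type":"number"}},"required":["rows"]}

```bash
ls; mkdir -p pics; python3 - <<'E'
from workcell import bot
import cv2,numpy as np
print(bot.observe(), bot.grip_point_offset)
for n in("scene","top"):
    f=bot.grab_frame(n); cv2.imwrite(f"pics/{n}0.png",f["image"][:,:,::-1]); print(n,f["K"],f["R"],f["t"])
    np.savez(f"{n}0.npz",**f)
E
```

```text
pics
{'clock': 0.0, 'qpos': array([-1.29621162,  0.5220157 , -0.03631808,  1.59997456,  0.02122055,
        1.02113589, -0.11278217]), 'qd': array([-0.00104726,  0.00015044, -0.00029028,  0.00031379,  0.0003743 ,
       -0.00122337, -0.0011363 ]), 'joint_efforts': array([-2.66603292e-04, -9.27129579e+01,  1.97976306e+00, -3.69905806e+01,
        1.78505917e-02,  8.57281761e-03, -8.97600074e-07]), 'position': array([0.21117894, 0.58788747, 0.23073678]), 'tool_rot': array([-3.14044944e+00,  1.04786084e-04,  2.79681792e+00]), 'force': array([-0.0259496 ,  0.30848885, -1.03195385]), 'moment': array([-0.00138787,  0.00897645, -0.02400683]), 'grip_width': 0.08539991574210255} 0.0187
scene [[392.05443344   0.         323.86469944]
 [  0.         392.05443344 207.11606738]
 [  0.           0.           1.        ]] [[ 0.71713589  0.69678907 -0.0141814 ]
 [ 0.35400852 -0.38172273 -0.8537949 ]
 [-0.60032832  0.60726662 -0.52041633]] [-0.41195459 -0.06575577  1.49625262]
top [[367.7562819    0.         321.4847583 ]
 [  0.         367.7562819  202.80439135]
 [  0.           0.           1.        ]] [[-2.05154500e-02 -9.99785469e-01 -2.85165729e-03]
 [-9.92350329e-01  2.07100153e-02 -1.21704229e-01]
 [ 1.21737177e-01  3.33026036e-04 -9.92562315e-01]] [0.03419691 0.58261818 1.00189664]
```

View pics/scene0.png

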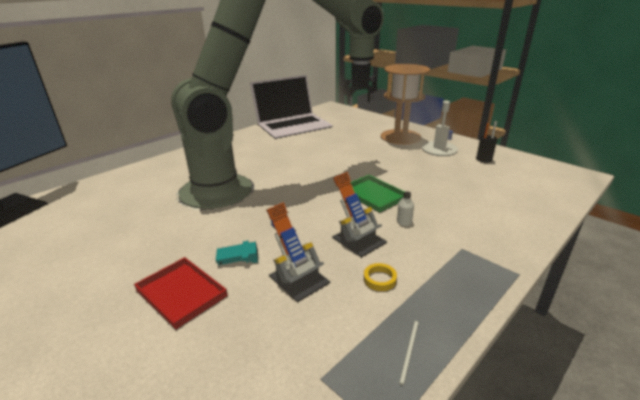

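View pics/top0.png

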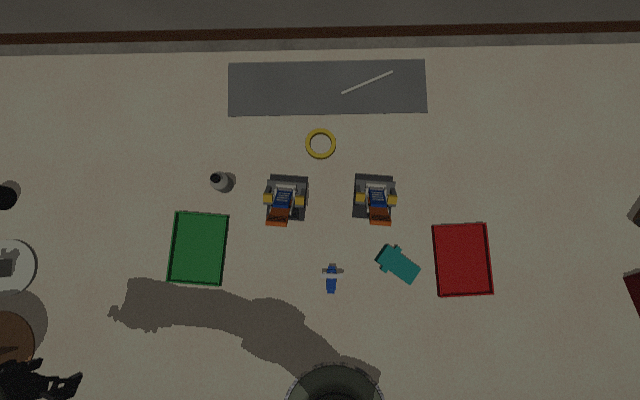

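```bash
python3 - <<'E'
import cv2
a=cv2.imread("pics/top0.png"); s=cv2.imread("pics/scene0.png")
cv2.imwrite("pics/ct.png",cv2.resize(cv2.convertScaleAbs(a[160:240,250:410],alpha=1.8),None,fx=5,fy=5,interpolation=cv2.INTER_CUBIC))
cv2.imwrite("pics/cs.png",cv2.resize(s[165:305,255:395],None,fx=4.2,fy=4.2,interpolation=cv2.INTER_CUBIC))
cv2.imwrite("pics/ctr.png",cv2.resize(cv2.convertScaleAbs(a[200:310,150:510],alpha=1.8),None,fx=2.2,fy=2.2,interpolation=cv2.INTER_CUBIC))
E
```

```text
(no output)
```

View pics/ct.png

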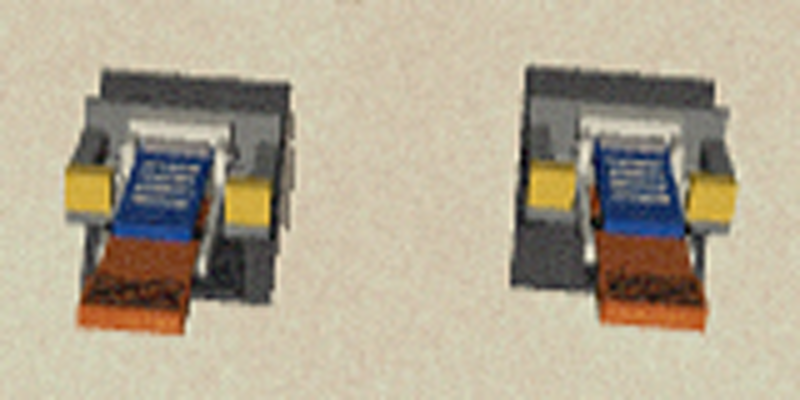

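View pics/cs.png

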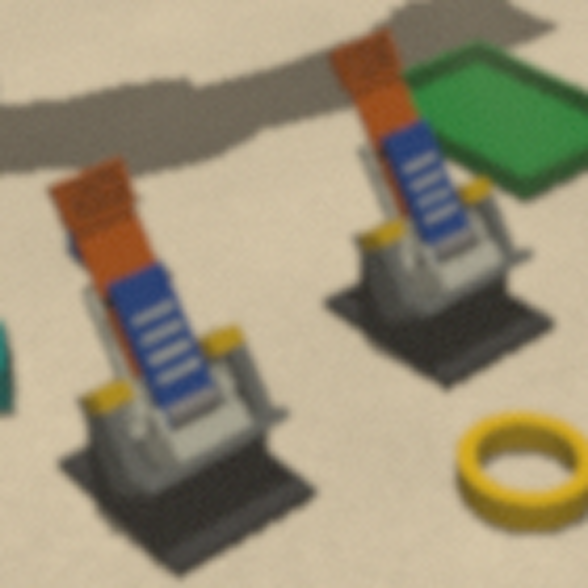

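View pics/ctr.png

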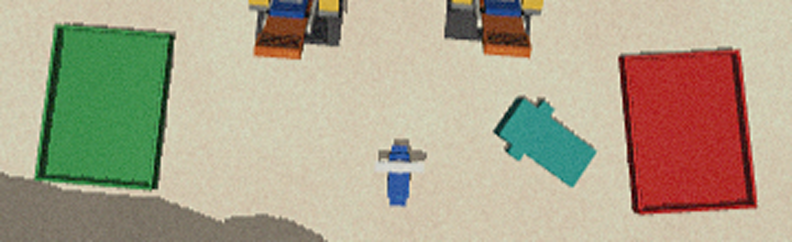

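```bash
cat > geo.py <<'E'
import numpy as np, cv2
from scipy.spatial.transform import Rotation as Ro
F={n:dict(np.load(f"{n}0.npz")) for n in("scene","top")}
def proj(n,X):
    f=F[n]; c=np.atleast_2d(X)@f["R"].T+f["t"]; p=c@f["K"].T; return p[:,:2]/p[:,2:]
def ray(n,u,v,z):
    f=F[n]; d=f["R"].T@np.linalg.solve(f["K"],[u,v,1]); c=-f["R"].T@f["t"]; return c+d*(z-c[2])/d[2]
s,c=np.sin(.6109),np.cos(.6109)
A=np.array([[c,0,-s],[0,1,0],[s,0,c]])  # clip axes in stand
def clip2w(p,X): # p: x,y,yaw of stand
    S=np.atleast_2d(X)@A.T+[.030,0,.045]
    return st2w(p,S)
def st2w(p,S):
    return np.atleast_2d(S)@Ro.from_euler('z',p[2]).as_matrix().T+[p[0],p[1],0]
E
cat > fit.py <<'E'
from geo import *
from scipy.optimize import least_squares
T=lambda u,v:(250+u/5-.4,160+v/5-.4)
S=lambda u,v:(255+u/4.2-.4,165+v/4.2-.4)
mm=1e-3
def pts(e): # clip pts: z185 x0 +y,-y ; x-12 +y,-y ; jaw +y,-y
    return np.array([[0,25,185],[0,-25,185],[-12,25,185],[-12,-25,185],[8,20,115],[8,-20,115],[-6,25,185],[-6,-25,185]])*mm
obs={
'L':([T(83,304),T(183,308),T(78,326),T(183,333),T(115,233),T(192,240)],[S(390,30),S(330,55),S(428,120),S(385,138)],[T(103,70),T(290,84)]),
'R':([T(600,303),T(706,307),T(600,324),T(705,330),T(607,234),T(684,238)],[S(123,158),S(50,190),S(160,262),S(110,287)],[T(527,67),T(714,81)])}
for k,(t,sc,b) in obs.items():
    def r(q):
        P=clip2w(q[:3],pts(0))
        B=st2w(q[:3],[[q[3],.055,.008],[q[3],-.055,.008]])
        return np.r_[(proj("top",P[:6])-t).ravel(),(proj("scene",P[[6,7,4,5]])-sc).ravel()*.6,(proj("top",B)-b).ravel()]
    o=least_squares(r,[.6,.1 if k=='L' else -.15,0,.08],loss='soft_l1')
    print(k,o.x.round(4),r(o.x).round(1))
    np.save(f"st{k}.npy",o.x[:3])
E
python3 fit.py
```

```text
L [ 0.5971  0.1232 -0.1002  0.0738] [-0.8  0.2  0.2  1.1  0.2  0.1  0.1  0.4 -0.2 -2.3  0.2 -2.5 -0.9 -0.
  0.1 -0.6 -0.2 -0.2  0.1 -0.1 -0.  -0.1  0.   0.1]
R [ 0.5928 -0.1246 -0.1015  0.0746] [ 0.5 -0.   0.4  0.9 -0.2  0.1 -0.2  0.6 -0.4 -2.9  0.  -2.4 -0.9 -0.1
 -0.2 -0.8  0.4 -0.3 -0.  -0.3 -0.1 -0.1  0.1  0.1]
```

```bash
cat > ov.py <<'E'
from geo import *
import itertools
def box(lo,hi): return np.array(list(itertools.product(*zip(lo,hi))))*1e-3
ed=[(0,1),(0,2),(0,4),(1,3),(1,5),(2,3),(2,6),(3,7),(4,5),(4,6),(5,7),(6,7)]
def draw(n,img,P,col,o,k):
    q=(proj(n,P)-o+.5)*k
    for a,b in ed: cv2.line(img,tuple(map(int,q[a])),tuple(map(int,q[b])),col,1,cv2.LINE_AA)
out=[]
for n,(x0,y0,x1,y1),k in(("top",(250,160,410,240),5),("scene",(255,165,395,305),4.2)):
    im=cv2.resize(cv2.convertScaleAbs(F[n]["image"][y0:y1,x0:x1,::-1],alpha=1.3),None,fx=k,fy=k,interpolation=cv2.INTER_CUBIC)
    for s_ in "LR":
        p=np.load(f"st{s_}.npy")
        draw(n,im,clip2w(p,box((-12,-25,155),(0,25,185))),(0,255,0),(x0,y0),k)
        draw(n,im,clip2w(p,box((0,-20,19),(8,20,115))),(255,255,0),(x0,y0),k)
        draw(n,im,clip2w(p,box((-18,-28,0),(18,28,16))),(255,0,255),(x0,y0),k)
        draw(n,im,clip2w(p,box((-18,-40,22),(-4,40,40))),(0,0,255),(x0,y0),k)
    cv2.imwrite(f"pics/ov_{n}.png",im)
E
python3 ov.py
```

```text
(no output)
```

View pics/ov_top.png

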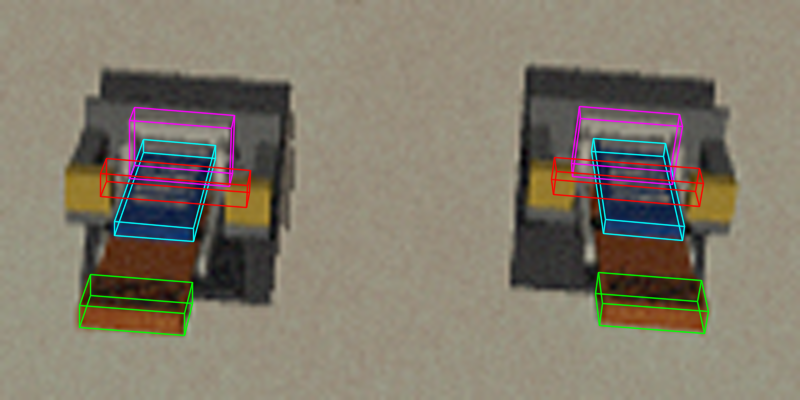

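View pics/ov_scene.png

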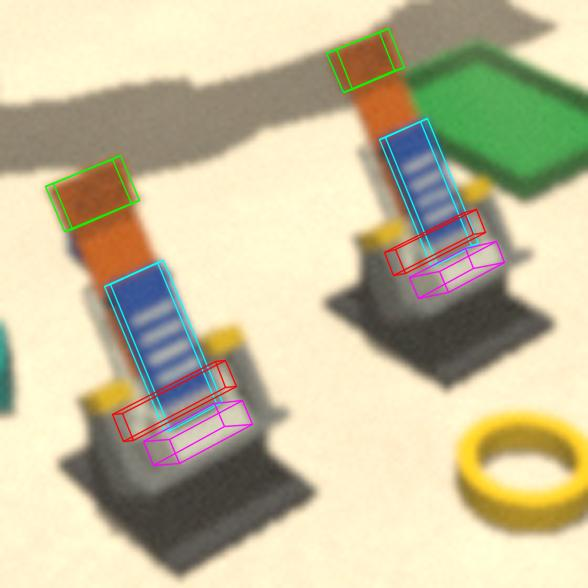

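```bash
cat >> geo.py <<'E'
def tool_for(pL): # tool R for gripping along clip axis
    C=Ro.from_euler('z',pL[2]).as_matrix()@A
    return np.c_[C[:,1],C[:,0],-C[:,2]]
def plan(pos,R,ob,nmin=1,grasp=True,show=True):
    """pos: grasp point target (or TCP). prints per-row shift cm and rotvec deg"""
    p0=np.array(ob["position"]);R0=Ro.from_euler('xyz',ob["tool_rot"]).as_matrix()
    tcp=np.array(pos)+(R[:,2]*.0187 if grasp else 0)
    w=Ro.from_matrix(R0.T@R).as_rotvec(); d=tcp-p0
    n=max(nmin,int(np.ceil(max(np.degrees(abs(w)).max()/10.4,np.linalg.norm(d)/.06,np.degrees(np.linalg.norm(w))/10.6))))
    rows=[];p=p0;Rc=R0
    for i in range(n):
        Rt=R0@Ro.from_rotvec(w*(i+1)/n).as_matrix(); pt=p0+d*(i+1)/n
        sh=Rc.T@(pt-p)*100; tw=np.degrees(w/n)
        row=np.r_[sh.round(2),tw.round(1)]; rows.append(row.tolist())
        p=p+Rc@(row[:3]/100); Rc=Rc@Ro.from_rotvec(np.radians(row[3:])).as_matrix()
    print("n",n,"err mm",((tcp-p)*1e3).round(1),"dist",np.linalg.norm(d).round(3))
    for i in range(0,n,5): print(rows[i:i+5])
E
cat > a.py <<'E'
from geo import *
from workcell import bot
for k,cs in dict(G=[(55,24),(175,33),(157,188),(37,180)],R=[(619,53),(740,48),(757,207),(634,213)]).items():
    P=np.array([ray("top",150+u/2.2-.3,200+v/2.2-.3,.025) for u,v in cs])
    e=P[0]-P[3]; print(k,P[:,:2].round(3).tolist(),P.mean(0).round(3),np.linalg.norm(P-np.roll(P,1,0),axis=1).round(3),np.arctan2(e[1],e[0]).round(3))
for k in"LR":
    p=np.load(f"st{k}.npy"); print(k,clip2w(p,[[-.006,0,.170],[-.005,0,.105]]).round(4)); print(tool_for(p).round(3))
p=np.load("stL.npy"); plan(clip2w(p,[-.006,0,.230])[0],tool_for(p),bot.observe())
E
python3 a.py
```

```text
G [[0.571, 0.44], [0.556, 0.285], [0.36, 0.306], [0.373, 0.457]] [0.465 0.372 0.025] [0.199 0.156 0.197 0.152] -0.087
R [[0.518, -0.286], [0.521, -0.442], [0.321, -0.449], [0.317, -0.294]] [ 0.42  -0.368  0.025] [0.201 0.156 0.2   0.155] 0.037
L [[0.525  0.1305 0.1808]
 [0.5629 0.1266 0.1281]]
[[ 0.1    0.815  0.571]
 [ 0.995 -0.082 -0.057]
 [ 0.     0.574 -0.819]]
R [[ 0.5208 -0.1172  0.1808]
 [ 0.5587 -0.1211  0.1281]]
[[ 0.101  0.815  0.571]
 [ 0.995 -0.083 -0.058]
 [ 0.     0.574 -0.819]]
n 10 err mm [ 0. -0. -0.] dist 0.54
[[-4.27, -3.3, 0.17, -3.0, -2.3, 7.3], [-4.65, -2.74, 0.18, -3.0, -2.3, 7.3], [-4.95, -2.14, 0.25, -3.0, -2.3, 7.3], [-5.17, -1.51, 0.36, -3.0, -2.3, 7.3], [-5.31, -0.87, 0.51, -3.0, -2.3, 7.3]]
[[-5.35, -0.22, 0.69, -3.0, -2.3, 7.3], [-5.31, 0.43, 0.91, -3.0, -2.3, 7.3], [-5.17, 1.03, 1.16, -3.0, -2.3, 7.3], [-4.95, 1.62, 1.44, -3.0, -2.3, 7.3], [-4.64, 2.14, 1.72, -3.0, -2.3, 7.3]]
```

>>> {"op": "servo_tool", "data": {
  "rows": [
    [[-4.27, -3.3, 0.17, -3, -2.3, 7.3], [-4.65, -2.74, 0.18, -3, -2.3, 7.3], [-4.95, -2.14, 0.25, -3, -2.3, 7.3], [-5.17, -1.51, 0.36, -3, -2.3, 7.3], [-5.31, -0.87, 0.51, -3, -2.3, 7.3]]
  ],
  "grip": 0.0,
  "squeeze": 60
}}

```text
clock: 0.72
position: [0.357, 0.359, 0.223]
tool_rot: [2.832, 0.104, 2.133]
force: [1.5, 1.2, -0.2]
grip_width: 0.0431
```

>>> {"op": "servo_tool", "data": {
  "rows": [
    [[-5.35, -0.22, 0.69, -3, -2.3, 7.3], [-5.31, 0.43, 0.91, -3, -2.3, 7.3], [-5.17, 1.03, 1.16, -3, -2.3, 7.3], [-4.95, 1.62, 1.44, -3, -2.3, 7.3], [-4.64, 2.14, 1.72, -3, -2.3, 7.3]]
  ]
}}

```text
clock: 1.35
position: [0.4877, 0.1539, 0.2161]
tool_rot: [2.552, 0.023, 1.54]
force: [-0.1, 0.4, -0.1]
grip_width: 0.0426
```

```bash
cat > b.py <<'E'
from geo import *
from workcell import bot
o=bot.observe(); print(o["clock"],o["position"].round(4),o["force"].round(2),o["grip_width"],o["qpos"].round(2))
p=np.load("stL.npy"); plan(clip2w(p,[-.006,0,.230])[0],tool_for(p),o)
plan(clip2w(p,[-.006,0,.170])[0],tool_for(p),o,nmin=3)
E
python3 b.py
```

```text
1.35 [0.4877 0.1539 0.2161] [-0.1   0.36 -0.06] 0.04261894487101075 [-1.33  0.29  0.8   2.37  1.03  0.17 -1.61]
n 1 err mm [-0.  0.  0.] dist 0.025
[[-2.06, 1.09, 0.96, -1.2, -1.1, 4.0]]
n 3 err mm [-0.  0. -0.] dist 0.074
[[-0.73, 0.4, 2.32, -0.4, -0.4, 1.3], [-0.7, 0.41, 2.32, -0.4, -0.4, 1.3], [-0.68, 0.4, 2.34, -0.4, -0.4, 1.3]]
```

```bash
cat >> geo.py <<'E'
def toolV(yaw,tilt=0): # y=+Y', z down; tilt>0: fingers point outward (+x')
    Rz=Ro.from_euler('z',yaw).as_matrix()
    B=np.array([[-1,0,0],[0,1,0],[0,0,-1.]])
    return Rz@Ro.from_euler('y',-tilt).as_matrix()@B
E
cat > b.py <<'E'
from geo import *
from workcell import bot
o=bot.observe()
print(toolV(-.1,.3).round(2))
p=np.load("stL.npy"); plan(clip2w(p,[-.006,0,.170])[0]+[0,0,.06],toolV(p[2]),o)
E
python3 b.py
```

```text
[[-0.95  0.1   0.29]
 [ 0.1   1.   -0.03]
 [-0.3   0.   -0.96]]
n 9 err mm [-0.  0. -0.] dist 0.044
[[-0.25, 0.39, 0.18, 2.9, 2.9, -9.2], [-0.31, 0.34, 0.16, 2.9, 2.9, -9.2], [-0.38, 0.3, 0.11, 2.9, 2.9, -9.2], [-0.42, 0.24, 0.08, 2.9, 2.9, -9.2], [-0.47, 0.17, 0.05, 2.9, 2.9, -9.2]]
[[-0.48, 0.1, 0.02, 2.9, 2.9, -9.2], [-0.49, 0.02, -0.01, 2.9, 2.9, -9.2], [-0.49, -0.06, -0.03, 2.9, 2.9, -9.2], [-0.48, -0.14, -0.05, 2.9, 2.9, -9.2]]
```

>>> {"op": "servo_tool", "data": {
  "rows": [
    [[-0.25, 0.39, -0.5, 2.9, 2.9, -9.2], [-0.31, 0.34, -0.5, 2.9, 2.9, -9.2], [-0.38, 0.3, 0.11, 2.9, 2.9, -9.2], [-0.42, 0.24, 0.08, 2.9, 2.9, -9.2], [-0.47, 0.17, 0.05, 2.9, 2.9, -9.2]]
  ],
  "grip": 1.0
}}

```text
clock: 1.98
position: [0.4963, 0.1419, 0.2179]
tool_rot: [2.757, 0.132, 2.019]
force: [0.1, -0.7, -0.3]
grip_width: 0.0853
```

>>> {"op": "servo_tool", "data": {
  "rows": [
    [[-0.48, 0.1, 0.02, 2.9, 2.9, -9.2], [-0.49, 0.02, -0.01, 2.9, 2.9, -9.2], [-0.49, -0.06, -0.03, 2.9, 2.9, -9.2], [-0.48, -0.14, -0.05, 2.9, 2.9, -9.2]]
  ]
}}

```text
clock: 2.48
position: [0.5073, 0.1258, 0.2206]
tool_rot: [3.031, 0.097, 2.648]
force: [-0.3, -0.2, 0.3]
grip_width: 0.0855
```

```bash
cat > b.py <<'E'
from geo import *
from workcell import bot
o=bot.observe(); print(o["clock"],o["position"].round(4),o["tool_rot"].round(3),o["force"].round(2),o["grip_width"],o["qpos"].round(2))
p=np.load("stL.npy"); plan(clip2w(p,[-.006,0,.170])[0]+[0,0,-.004],toolV(p[2]),o,nmin=4)
E
python3 b.py
```

```text
2.475 [0.5073 0.1258 0.2206] [3.031 0.097 2.648] [-0.33 -0.19  0.28] 0.0855339763195003 [-0.16  0.31 -0.24  1.99  0.12  0.71  0.61]
n 4 err mm [-0. -0.  0.] dist 0.065
[[-0.18, 0.13, 1.61, 1.3, 1.7, -5.5], [-0.24, 0.15, 1.61, 1.3, 1.7, -5.5], [-0.31, 0.16, 1.59, 1.3, 1.7, -5.5], [-0.37, 0.17, 1.58, 1.3, 1.7, -5.5]]
```

>>> {"op": "servo_tool", "data": {
  "rows": [
    [[-0.2, 0.2, 0, 1.8, 2.3, -7.4], [-0.3, 0.2, 0, 1.8, 2.3, -7.4], [-0.5, 0.2, 0, 1.8, 2.3, -7.4], [0, 0, 0, 0, 0, 0]]
  ]
}}

```text
clock: 2.98
position: [0.5192, 0.129, 0.2211]
tool_rot: [-3.139, -0.002, 3.037]
force: [-0.5, -0.3, -0.6]
grip_width: 0.0848
```

```bash
python3 b.py
```

```text
2.975 [0.5192 0.129  0.2211] [-3.139e+00 -2.000e-03  3.037e+00] [-0.46 -0.32 -0.61] 0.08483924765649449 [-0.11  0.41 -0.32  1.83  0.16  0.93  0.96]
n 4 err mm [-0.  0.  0.] dist 0.063
[[-0.14, 0.05, 1.57, -0.0, -0.0, -0.1], [-0.15, 0.06, 1.58, -0.0, -0.0, -0.1], [-0.14, 0.05, 1.57, -0.0, -0.0, -0.1], [-0.15, 0.05, 1.58, -0.0, -0.0, -0.1]]
```

>>> {"op": "servo_tool", "data": {
  "rows": [
    [[-0.14, 0.05, 2.1, 0, 0, 0], [-0.15, 0.05, 2.1, 0, 0, 0], [-0.14, 0.05, 2.1, 0, 0, 0], [0, 0, 0, 0, 0, 0]]
  ]
}}

```text
clock: 3.48
position: [0.5221, 0.1294, 0.1577]
tool_rot: [-3.139, -0.003, 3.035]
force: [0.0, 0.2, 1.1]
grip_width: 0.0854
```

```bash
cat > snap.py <<'E'
import sys
from geo import *
from workcell import bot
# snap.py tag x0 y0 x1 y1 (top) x0 y0 x1 y1 (scene)
tag=sys.argv[1]; a=list(map(int,sys.argv[2:]))
o=bot.observe(); print(o["clock"],o["position"].round(4),o["tool_rot"].round(3),o["force"].round(2),o["grip_width"].round(4),o["qpos"].round(2))
ims=[]
for n,b in(("top",a[:4]),("scene",a[4:])):
    if not b: continue
    im=bot.grab_frame(n)["image"][b[1]:b[3],b[0]:b[2],::-1]
    k=min(400/im.shape[1],590/im.shape[0]); ims.append(cv2.resize(cv2.convertScaleAbs(im,alpha=1.4 if n=="top" else 1),None,fx=k,fy=k,interpolation=cv2.INTER_CUBIC)); print(n,k)
H=max(i.shape[0] for i in ims)
cv2.imwrite(f"pics/{tag}.png",np.hstack([cv2.copyMakeBorder(i,0,H-i.shape[0],0,0,cv2.BORDER_CONSTANT) for i in ims]))
E
python3 snap.py s1 230 150 350 260 315 140 415 270
```

```text
Traceback (most recent call last):
  File "snap.py", line 6, in <module>
    o=bot.observe(); print(o["clock"],o["position"].round(4),o["tool_rot"].round(3),o["force"].round(2),o["grip_width"].round(4),o["qpos"].round(2))
                                                                                                        ^^^^^^^^^^^^^^^^^^^^^
AttributeError: 'float' object has no attribute 'round'
```

```bash
sed -i 's/o\["grip_width"\].round(4)/round(o["grip_width"],4)/' snap.py; python3 snap.py s1 230 150 350 260 315 140 415 270
```

```text
3.475 [0.5221 0.1294 0.1577] [-3.139e+00 -3.000e-03  3.035e+00] [0.03 0.15 1.1 ] 0.0854 [-0.13  0.49 -0.3   1.89  0.2   0.79  0.93]
top 3.3333333333333335
scene 4.0
```

View pics/s1.png

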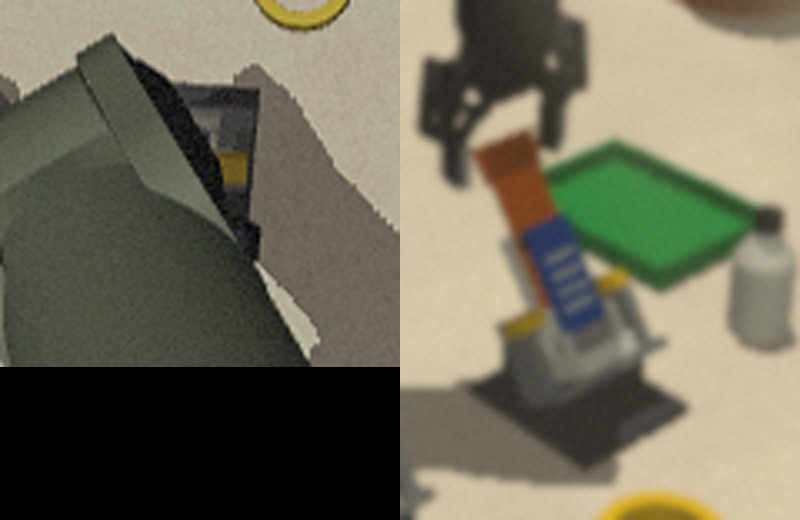

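>>> {"op": "servo_tool", "data": {
  "rows": [
    [[0, 0, 0, 0, 0, 0], [0, 0, 0, 0, 0, 0], [0, 0, 0, 0, 0, 0], [0, 0, 0, 0, 0, 0], [0, 0, 0, 0, 0, 0]]
  ],
  "grip": -1,
  "squeeze": 70
}}

```text
clock: 4.2
position: [0.5234, 0.1299, 0.1589]
tool_rot: [-3.14, -0.0, 3.037]
force: [-1.2, 0.1, 5.5]
grip_width: 0.0489
```

```bash
cat > f.py <<'E'
from geo import *
from workcell import bot
import sys
o=bot.observe(); p=np.load(f"st{sys.argv[1]}.npy"); C=Ro.from_euler('z',p[2]).as_matrix()@A
print(o["clock"],o["position"].round(4),o["grip_width"],"F clip xyz",(C.T@o["force"]).round(2),"M",o["moment"].round(2))
R0=Ro.from_euler('xyz',o["tool_rot"]).as_matrix(); print("pull dir in tool",(R0.T@C[:,2]).round(3))
E
python3 f.py L
```

```text
4.2 [0.5234 0.1299 0.1589] 0.04890590388835653 F clip xyz [ 2.2  -0.02  5.18] M [ 0.13  0.02 -0.05]
pull dir in tool [ 0.574 -0.004 -0.819]
```

>>> {"op": "servo_tool", "data": {
  "rows": [
    [[0.11, 0, -0.16, 0, 0, 0], [0.11, 0, -0.16, 0, 0, 0], [0.11, 0, -0.16, 0, 0, 0], [0.11, 0, -0.16, 0, 0, 0], [0.11, 0, -0.16, 0, 0, 0]]
  ]
}}

```text
clock: 4.82
position: [0.5177, 0.1302, 0.1667]
tool_rot: [-3.139, -0.001, 3.037]
force: [3.8, -1.1, -3.3]
grip_width: 0.0492
```

```bash
python3 f.py L
```

```text
4.825 [0.5177 0.1302 0.1667] 0.04920986584404739 F clip xyz [ 1.31 -0.74 -4.96] M [-0.06 -0.92 -0.03]
pull dir in tool [ 0.574 -0.004 -0.819]
```

>>> {"op": "servo_tool", "data": {
  "rows": [
    [[0.11, 0, -0.16, 0, 0, 0], [0.11, 0, -0.16, 0, 0, 0], [0, 0, 0, 0, 0, 0], [0, 0, 0, 0, 0, 0]]
  ]
}}

```text
clock: 5.32
position: [0.5154, 0.1306, 0.1699]
tool_rot: [-3.139, -0.001, 3.037]
force: [1.1, 0.8, 1.1]
grip_width: 0.0489
```

```bash
python3 f.py L
```

```text
5.325 [0.5154 0.1306 0.1699] 0.04894458049870148 F clip xyz [1.43 0.85 0.31] M [ 0.01 -0.43 -0.05]
pull dir in tool [ 0.575 -0.004 -0.818]
```

>>> {"op": "servo_tool", "data": {
  "rows": [
    [[0.11, 0, -0.16, 0, 0, 0], [0.11, 0, -0.16, 0, 0, 0], [0.11, 0, -0.16, 0, 0, 0], [0.11, 0, -0.16, 0, 0, 0], [0, 0, 0, 0, 0, 0]]
  ]
}}

```text
clock: 5.95
position: [0.511, 0.1311, 0.1764]
tool_rot: [-3.139, -0.001, 3.037]
force: [2.0, -0.1, 0.5]
grip_width: 0.0493
```

```bash
python3 f.py L;python3 snap.py s2 230 150 350 260 315 140 415 270; python3 f.py L
```

```text
5.95 [0.511  0.1311 0.1764] 0.04928659697782222 F clip xyz [ 1.97  0.09 -0.74] M [-0.05 -0.4  -0.02]
pull dir in tool [ 0.575 -0.004 -0.818]
5.95 [0.511  0.1311 0.1764] [-3.139e+00 -1.000e-03  3.037e+00] [ 2.04 -0.11  0.52] 0.0493 [-0.13  0.45 -0.31  1.9   0.18  0.82  0.93]
top 3.3333333333333335
scene 4.0
6.05 [0.5111 0.1311 0.1763] 0.04882004621546988 F clip xyz [0.67 0.12 0.1 ] M [-0.02 -0.37  0.  ]
pull dir in tool [ 0.575 -0.004 -0.818]
```

View pics/s2.png

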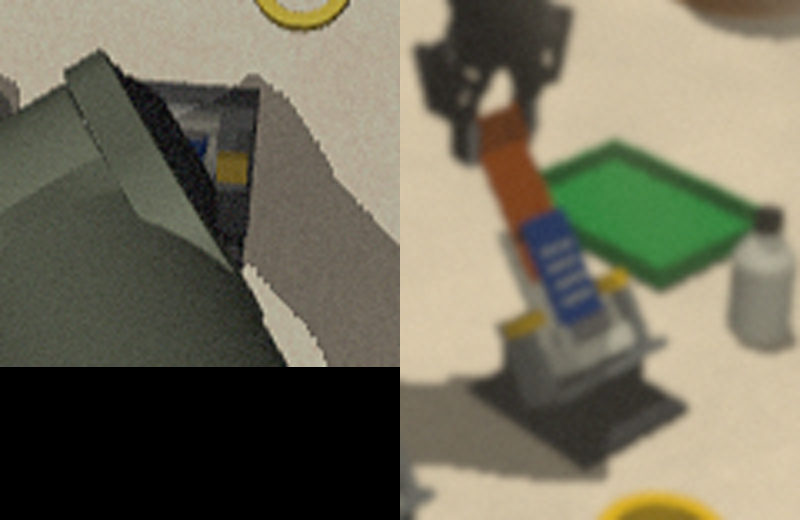

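>>> {"op": "servo_tool", "data": {
  "rows": [
    [[0.23, 0, -0.33, 0, 0, 0], [0.23, 0, -0.33, 0, 0, 0], [0.23, 0, -0.33, 0, 0, 0], [0.23, 0, -0.33, 0, 0, 0], [0, 0, 0, 0, 0, 0]]
  ]
}}

```text
clock: 6.68
position: [0.5019, 0.1321, 0.1898]
tool_rot: [-3.139, -0.001, 3.037]
force: [1.8, -0.0, -0.2]
grip_width: 0.0488
```

```bash
python3 f.py L
```

```text
6.675 [0.5019 0.1321 0.1898] 0.04877838670091705 F clip xyz [ 1.35  0.16 -1.22] M [ 0.05 -0.3  -0.05]
pull dir in tool [ 0.574 -0.004 -0.819]
```

>>> {"op": "servo_tool", "data": {
  "rows": [
    [[0.4, 0, -0.57, 0, 0, 0], [0.4, 0, -0.57, 0, 0, 0], [0.4, 0, -0.57, 0, 0, 0], [0.4, 0, -0.57, 0, 0, 0], [0.4, 0, -0.57, 0, 0, 0]]
  ]
}}

```text
clock: 7.3
position: [0.4817, 0.1343, 0.2184]
tool_rot: [-3.139, -0.001, 3.037]
force: [0.3, -1.6, -0.1]
grip_width: 0.0488
```

>>> {"op": "servo_tool", "data": {
  "rows": [
    [[0.4, 0, -0.57, 0, 0, 0], [0.4, 0, -0.57, 0, 0, 0], [0.4, 0, -0.57, 0, 0, 0], [0.2, 0, -1, 0, 0, 0], [0, 0, 0, 0, 0, 0]]
  ]
}}

```text
clock: 7.92
position: [0.4686, 0.1358, 0.2459]
tool_rot: [-3.14, 0.0, 3.037]
force: [0.9, 0.3, -0.3]
grip_width: 0.0492
```

```bash
python3 f.py L;python3 snap.py s3 230 150 350 260 315 130 415 270; python3 f.py L
```

```text
7.925 [0.4686 0.1358 0.2459] 0.049183618598527344 F clip xyz [ 0.55  0.38 -0.69] M [ 0.04 -0.01  0.05]
pull dir in tool [ 0.573 -0.004 -0.819]
7.925 [0.4686 0.1358 0.2459] [-3.14   0.     3.037] [ 0.88  0.29 -0.26] 0.0492 [-0.13  0.3  -0.34  1.92  0.13  0.94  0.94]
top 3.3333333333333335
scene 4.0
8.025 [0.4684 0.1357 0.2451] 0.04924018528757349 F clip xyz [-0.04  0.13 -0.23] M [-0.    0.01  0.03]
pull dir in tool [ 0.574 -0.004 -0.819]
```

View pics/s3.png

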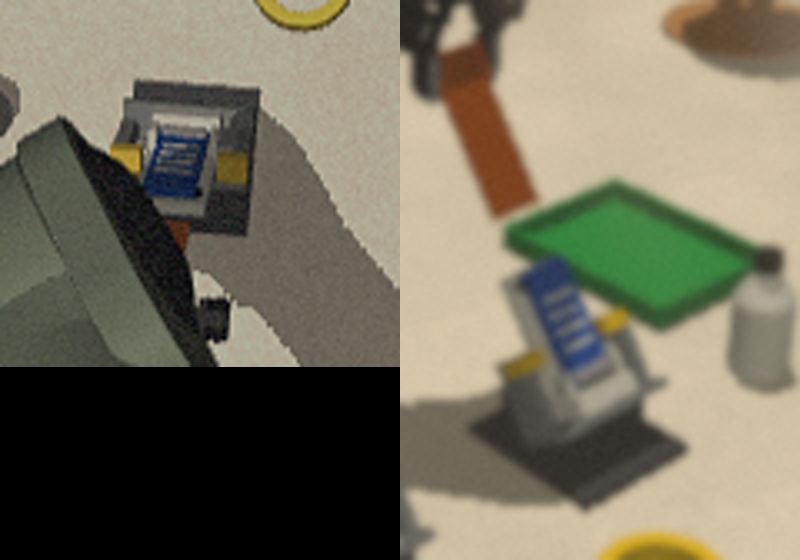

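```bash
cat > b.py <<'E'
from geo import *
from workcell import bot
import sys
o=bot.observe()
yaw=-.087; t=np.radians(15)
G=np.array([.465,.372,0])+Ro.from_euler('z',yaw).apply([-.05*np.sin(np.radians(50)),0,0])
dz=float(sys.argv[1])
plan(G+[0,0,dz],toolV(yaw,t),o)
E
python3 b.py .2; python3 b.py .086
```

```text
n 5 err mm [-0.  0. -0.] dist 0.25
[[1.23, 4.69, 1.25, -0.1, -3.0, -0.2], [1.27, 4.68, 1.2, -0.1, -3.0, -0.2], [1.32, 4.69, 1.14, -0.1, -3.0, -0.2], [1.36, 4.7, 1.07, -0.1, -3.0, -0.2], [1.4, 4.69, 1.01, -0.1, -3.0, -0.2]]
n 5 err mm [-0.  0. -0.] dist 0.3
[[1.23, 4.69, 3.53, -0.1, -3.0, -0.2], [1.39, 4.69, 3.48, -0.1, -3.0, -0.2], [1.55, 4.69, 3.4, -0.1, -3.0, -0.2], [1.72, 4.69, 3.33, -0.1, -3.0, -0.2], [1.87, 4.68, 3.24, -0.1, -3.0, -0.2]]
```

>>> {"op": "servo_tool", "data": {
  "rows": [
    [[1.23, 4.69, 1.25, -0.1, -3.0, -0.2], [1.27, 4.68, 1.2, -0.1, -3.0, -0.2], [1.32, 4.69, 1.14, -0.1, -3.0, -0.2], [1.36, 4.7, 1.07, -0.1, -3.0, -0.2], [1.4, 4.69, 1.01, -0.1, -3.0, -0.2]]
  ]
}}

```text
clock: 8.65
position: [0.4312, 0.3764, 0.1813]
tool_rot: [3.137, 0.262, 3.054]
force: [1.8, -0.4, -0.2]
grip_width: 0.0492
```

```bash
python3 b.py .088
```

```text
n 2 err mm [-0.   0.  -0.1] dist 0.111
[[1.42, -0.09, 5.38, 0.1, 0.0, -0.0], [1.41, -0.09, 5.38, 0.1, 0.0, -0.0]]
```

>>> {"op": "servo_tool", "data": {
  "rows": [
    [[1.1, -0.05, 4.1, 0, 0, 0], [1.0, -0.05, 3.8, 0, 0, 0], [0.7, -0.05, 2.7, 0, 0, 0], [0, 0, 0, 0, 0, 0]]
  ]
}}

```text
clock: 9.15
position: [0.4308, 0.3731, 0.0704]
tool_rot: [3.141, 0.259, 3.056]
force: [-0.1, 0.4, -0.2]
grip_width: 0.0489
```

```bash
python3 b.py .088; python3 snap.py s4 150 180 290 330 315 130 455 230
```

```text
n 1 err mm [ 0. -0. -0.] dist 0.002
[[-0.05, 0.19, 0.06, 0.1, -0.2, 0.1]]
9.15 [0.4308 0.3731 0.0704] [3.141 0.259 3.056] [-0.1   0.44 -0.18] 0.0489 [-0.82  0.61 -0.16  2.01  0.71  0.5  -0.09]
top 2.857142857142857
scene 2.857142857142857
```

View pics/s4.png

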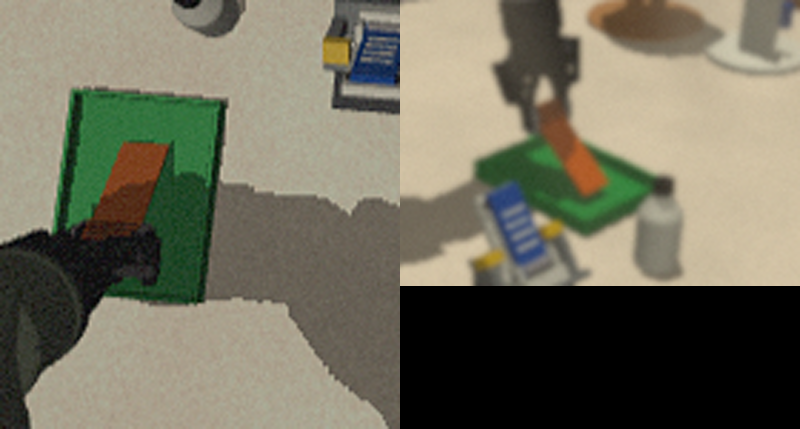

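>>> {"op": "servo_tool", "data": {
  "rows": [
    [[0, 0, 0, 0, 0, 0], [0, 0, 0, 0, 0, 0], [0, 0, -1.0, 0, 0, 0], [0, 0, -5, 0, 0, 0], [0, 0, -6, 0, 0, 0]]
  ],
  "grip": 1
}}

```text
clock: 9.88
position: [0.4, 0.3756, 0.1897]
tool_rot: [3.139, 0.26, 3.055]
force: [0.5, 0.3, 0.6]
grip_width: 0.0855
```

```bash
cat > b.py <<'E'
from geo import *
from workcell import bot
o=bot.observe()
p=np.load("stR.npy"); plan(clip2w(p,[-.006,0,.170])[0]+[0,0,.06],toolV(p[2]),o)
E
python3 b.py; python3 snap.py s5 150 180 290 330 315 130 455 230
```

```text
n 9 err mm [ 0. -0.  0.] dist 0.508
[[-1.84, -5.34, 0.1, 0.0, 1.7, 0.1], [-1.85, -5.34, 0.05, 0.0, 1.7, 0.1], [-1.87, -5.33, -0.01, 0.0, 1.7, 0.1], [-1.87, -5.33, -0.07, 0.0, 1.7, 0.1], [-1.88, -5.33, -0.12, 0.0, 1.7, 0.1]]
[[-1.88, -5.32, -0.17, 0.0, 1.7, 0.1], [-1.89, -5.32, -0.23, 0.0, 1.7, 0.1], [-1.88, -5.32, -0.29, 0.0, 1.7, 0.1], [-1.89, -5.31, -0.34, 0.0, 1.7, 0.1]]
9.875 [0.4    0.3756 0.1897] [3.139 0.26  3.055] [0.51 0.27 0.64] 0.0855 [-0.77  0.4  -0.3   1.98  0.53  0.73  0.06]
top 2.857142857142857
scene 2.857142857142857
```

View pics/s5.png

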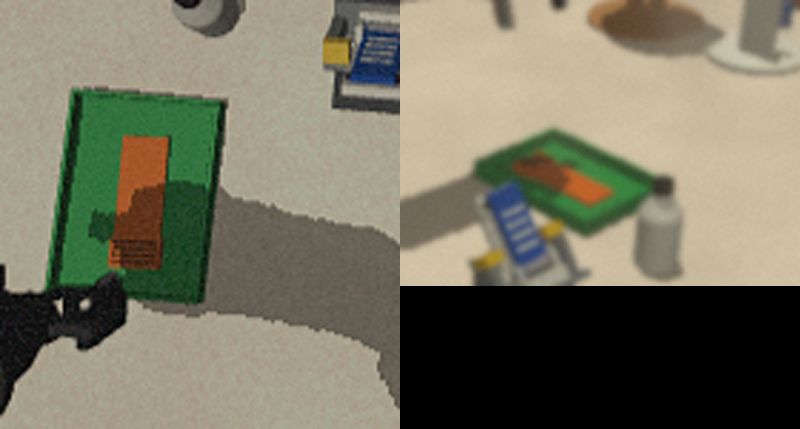

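>>> {"op": "servo_tool", "data": {
  "rows": [
    [[-1.4, -5.34, -1.0, 0, 1.7, 0.1], [-1.5, -5.34, -1.0, 0, 1.7, 0.1], [-1.87, -5.33, 0, 0, 1.7, 0.1], [-1.87, -5.33, 0, 0, 1.7, 0.1], [-1.88, -5.33, 0, 0, 1.7, 0.1]]
  ]
}}

```text
clock: 10.6
position: [0.4555, 0.1015, 0.224]
tool_rot: [3.135, 0.113, 3.047]
force: [1.0, 0.1, 0.4]
grip_width: 0.0853
```

>>> {"op": "servo_tool", "data": {
  "rows": [
    [[-1.88, -5.32, 0, 0, 1.7, 0.1], [-1.89, -5.32, 0, 0, 1.7, 0.1], [-1.88, -5.32, 0, 0, 1.7, 0.1], [-1.89, -5.31, 0, 0, 1.7, 0.1]]
  ]
}}

```text
clock: 11.1
position: [0.5098, -0.1175, 0.2278]
tool_rot: [3.135, -0.006, 3.041]
force: [0.5, 1.0, 1.3]
grip_width: 0.0854
```

```bash
sed -i 's/,.06\]/,float(__import__("sys").argv[1])]/' b.py; python3 b.py .06; python3 b.py -.004;python3 f.py R
```

```text
n 1 err mm [0. 0. 0.] dist 0.012
[[-1.09, 0.13, 0.56, 0.4, -0.4, 0.0]]
n 2 err mm [ 0.  0. -0.] dist 0.071
[[-0.57, 0.04, 3.48, 0.2, -0.2, 0.0], [-0.55, 0.06, 3.48, 0.2, -0.2, 0.0]]
11.1 [ 0.5098 -0.1175  0.2278] 0.08544376592246285 F clip xyz [1.08 1.03 0.79] M [ 0.02  0.02 -0.  ]
pull dir in tool [ 0.579  0.006 -0.816]
```

>>> {"op": "servo_tool", "data": {
  "rows": [
    [[-1.1, 0.1, 0.5, 0.4, -0.4, 0], [0, 0, 2.0, 0, 0, 0], [0, 0, 2.2, 0, 0, 0], [0, 0, 2.2, 0, 0, 0], [0, 0, 0, 0, 0, 0]]
  ]
}}

```text
clock: 11.72
position: [0.5199, -0.1152, 0.1572]
tool_rot: [-3.141, -0.001, 3.041]
force: [-0.4, 0.6, 1.0]
grip_width: 0.0859
```

```bash
python3 b.py -.004;python3 snap.py s6 310 150 450 280 235 170 355 310
```

```text
n 1 err mm [0. 0. 0.] dist 0.002
[[-0.1, -0.2, -0.09, -0.0, -0.1, 0.1]]
11.725 [ 0.5199 -0.1152  0.1572] [-3.141e+00 -1.000e-03  3.041e+00] [-0.44  0.62  0.99] 0.0859 [ 0.24  0.48 -0.18  1.91  0.12  0.77  1.46]
top 2.857142857142857
scene 3.3333333333333335
```

View pics/s6.png

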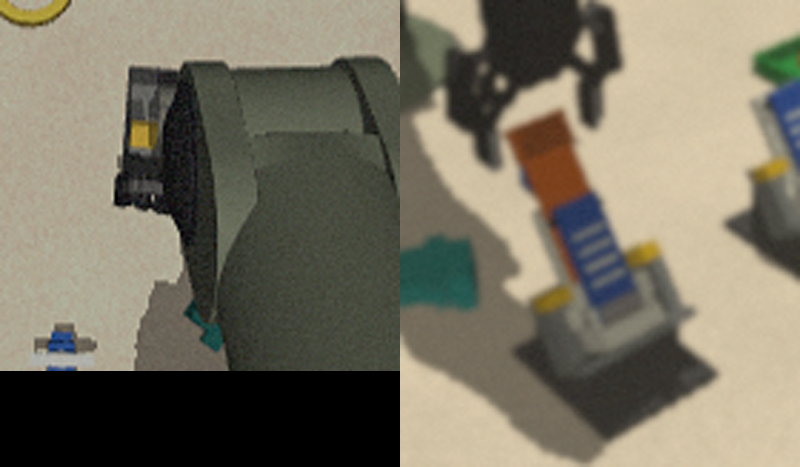

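Fingers straddle the bar (tips at (490,160) and (590,120), bar around (540,135)). Correct y by 2 mm and close.

>>> {"op": "servo_tool", "data": {
  "rows": [
    [[-0.1, -0.2, 0, 0, 0, 0], [0, 0, 0, 0, 0, 0], [0, 0, 0, 0, 0, 0], [0, 0, 0, 0, 0, 0], [0, 0, 0, 0, 0, 0]]
  ],
  "grip": -1
}}

```text
clock: 12.45
position: [0.5217, -0.1182, 0.1583]
tool_rot: [-3.14, 0.001, 3.04]
force: [-1.7, -0.7, 7.6]
grip_width: 0.0489
```

```bash
python3 f.py R
```

```text
12.45 [ 0.5217 -0.1182  0.1583] 0.04888987969436548 F clip xyz [ 3.01 -0.83  7.21] M [-0.07  0.16 -0.02]
pull dir in tool [ 0.572 -0.001 -0.82 ]
```

>>> {"op": "servo_tool", "data": {
  "rows": [
    [[0.11, 0, -0.16, 0, 0, 0], [0.11, 0, -0.16, 0, 0, 0], [0.11, 0, -0.16, 0, 0, 0], [0.11, 0, -0.16, 0, 0, 0], [0.11, 0, -0.16, 0, 0, 0]]
  ]
}}

```text
clock: 13.08
position: [0.5164, -0.1174, 0.1657]
tool_rot: [-3.141, 0.002, 3.04]
force: [8.8, -1.6, -10.1]
grip_width: 0.0491
```

```bash
python3 f.py R
```

```text
13.075 [ 0.5164 -0.1174  0.1657] 0.04914782446547734 F clip xyz [  1.51  -0.65 -13.33] M [-0.11 -1.94  0.03]
pull dir in tool [ 0.572 -0.    -0.82 ]
```

>>> {"op": "servo_tool", "data": {
  "rows": [
    [[0.11, 0, -0.16, 0, 0, 0], [0.11, 0, -0.16, 0, 0, 0], [0, 0, 0, 0, 0, 0], [0, 0, 0, 0, 0, 0]]
  ]
}}

```text
clock: 13.58
position: [0.514, -0.1172, 0.169]
tool_rot: [-3.141, 0.001, 3.04]
force: [5.4, -0.7, -5.5]
grip_width: 0.0487
```

```bash
python3 f.py R
```

```text
13.575 [ 0.514  -0.1172  0.169 ] 0.04871406994725513 F clip xyz [ 1.35 -0.17 -7.6 ] M [-0.05 -1.29  0.05]
pull dir in tool [ 0.573 -0.001 -0.82 ]
```

>>> {"op": "servo_tool", "data": {
  "rows": [
    [[0.11, 0, -0.16, 0, 0, 0], [0.11, 0, -0.16, 0, 0, 0], [0.11, 0, -0.16, 0, 0, 0], [0.11, 0, -0.16, 0, 0, 0], [0, 0, 0, 0, 0, 0]]
  ]
}}

```text
clock: 14.2
position: [0.5096, -0.1168, 0.1754]
tool_rot: [-3.141, 0.001, 3.04]
force: [5.4, 0.0, -5.6]
grip_width: 0.049
```

```bash
python3 f.py R;python3 snap.py s7 310 150 450 280 235 170 355 310; python3 f.py R
```

```text
14.2 [ 0.5096 -0.1168  0.1754] 0.048967622081350054 F clip xyz [ 1.17  0.55 -7.7 ] M [-0.1  -1.2   0.01]
pull dir in tool [ 0.573 -0.001 -0.82 ]
14.2 [ 0.5096 -0.1168  0.1754] [-3.141e+00  1.000e-03  3.040e+00] [ 5.4   0.   -5.63] 0.049 [ 0.25  0.44 -0.19  1.92  0.11  0.8   1.47]
top 2.857142857142857
scene 3.3333333333333335
14.3 [ 0.5096 -0.1168  0.1753] 0.04908124176545516 F clip xyz [ 0.48 -0.27 -7.61] M [-0.06 -1.23  0.01]
pull dir in tool [ 0.573 -0.001 -0.82 ]
```

View pics/s7.png

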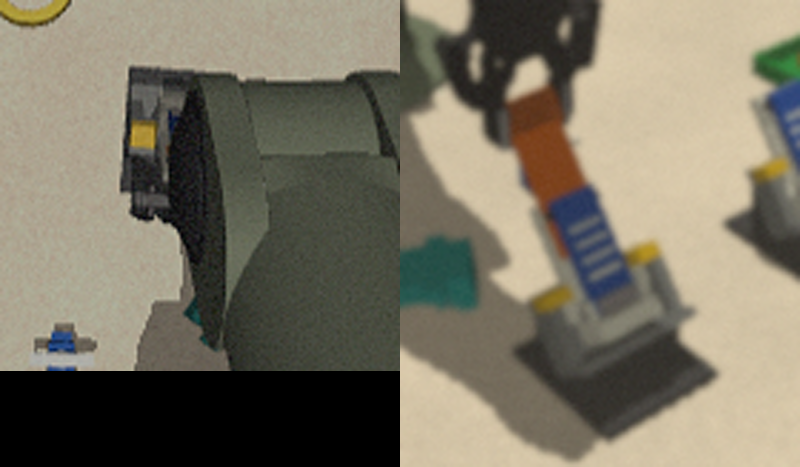

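R drags 7.6 N, L about 0–1 N: L is weak. Finish the pull.

>>> {"op": "servo_tool", "data": {
  "rows": [
    [[0.29, 0, -0.41, 0, 0, 0], [0.29, 0, -0.41, 0, 0, 0], [0.29, 0, -0.41, 0, 0, 0], [0.29, 0, -0.41, 0, 0, 0], [0.29, 0, -0.41, 0, 0, 0]]
  ]
}}

```text
clock: 14.92
position: [0.4952, -0.1153, 0.1958]
tool_rot: [-3.141, 0.001, 3.04]
force: [8.7, -0.9, -10.3]
grip_width: 0.0486
```

>>> {"op": "servo_tool", "data": {
  "rows": [
    [[0.29, 0, -0.41, 0, 0, 0], [0.29, 0, -0.41, 0, 0, 0], [0.29, 0, -0.41, 0, 0, 0], [0.29, 0, -0.41, 0, 0, 0], [0.29, 0, -0.41, 0, 0, 0]]
  ]
}}

```text
clock: 15.55
position: [0.48, -0.1138, 0.2166]
tool_rot: [-3.141, -0.0, 3.04]
force: [-0.8, -0.3, -0.0]
grip_width: 0.0489
```

>>> {"op": "servo_tool", "data": {
  "rows": [
    [[0.29, 0, -0.41, 0, 0, 0], [0.29, 0, -0.41, 0, 0, 0], [0.29, 0, -0.41, 0, 0, 0], [0.1, 0, -2, 0, 0, 0], [0, 0, -2, 0, 0, 0]]
  ]
}}

```text
clock: 16.18
position: [0.4705, -0.1128, 0.2693]
tool_rot: [-3.141, 0.0, 3.04]
force: [-0.6, -0.5, -0.6]
grip_width: 0.0489
```

```bash
cat > c.py <<'E'
from geo import *
from workcell import bot
import sys
o=bot.observe()
yaw=-.087; t=np.radians(15)
G=np.array([.465,.372,0])+Ro.from_euler('z',yaw).apply([-.05*np.sin(np.radians(50)),float(sys.argv[2]),0])
plan(G+[0,0,float(sys.argv[1])],toolV(yaw,t),o)
E
python3 f.py R;python3 c.py .22 .01; python3 snap.py s8 310 150 450 280 235 170 355 310
```

```text
16.175 [ 0.4705 -0.1128  0.2693] 0.0488902602693463 F clip xyz [-0.78 -0.58 -0.24] M [0.01 0.01 0.02]
pull dir in tool [ 0.573 -0.001 -0.819]
n 9 err mm [-0. -0. -0.] dist 0.504
[[0.98, 5.46, 0.74, -0.0, -1.7, -0.1], [0.99, 5.46, 0.72, -0.0, -1.7, -0.1], [1.01, 5.46, 0.68, -0.0, -1.7, -0.1], [1.01, 5.47, 0.66, -0.0, -1.7, -0.1], [1.02, 5.46, 0.62, -0.0, -1.7, -0.1]]
[[1.04, 5.47, 0.59, -0.0, -1.7, -0.1], [1.04, 5.47, 0.57, -0.0, -1.7, -0.1], [1.04, 5.47, 0.53, -0.0, -1.7, -0.1], [1.05, 5.48, 0.5, -0.0, -1.7, -0.1]]
16.175 [ 0.4705 -0.1128  0.2693] [-3.141  0.     3.04 ] [-0.56 -0.53 -0.64] 0.0489 [ 0.28  0.26 -0.2   1.91  0.06  0.98  1.52]
top 2.857142857142857
scene 3.3333333333333335
```

View pics/s8.png

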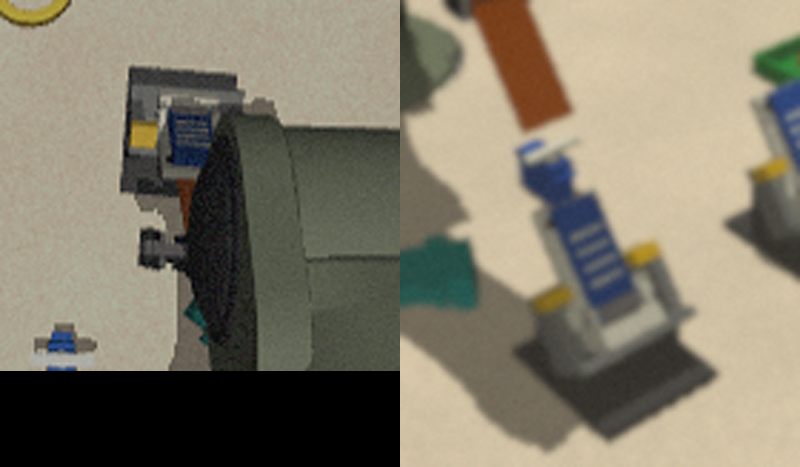

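>>> {"op": "servo_tool", "data": {
  "rows": [
    [[1.0, 5.46, 0.5, 0, -1.7, -0.1], [1.0, 5.46, 0.5, 0, -1.7, -0.1], [1.0, 5.46, 0.5, 0, -1.7, -0.1], [1.0, 5.47, 0.5, 0, -1.7, -0.1], [1.0, 5.46, 0.5, 0, -1.7, -0.1]]
  ]
}}

```text
clock: 16.9
position: [0.4489, 0.1653, 0.24]
tool_rot: [-3.14, 0.15, 3.049]
force: [1.4, -0.3, 0.3]
grip_width: 0.0488
```

>>> {"op": "servo_tool", "data": {
  "rows": [
    [[1.04, 5.47, 0.8, 0, -1.7, -0.1], [1.04, 5.47, 0.8, 0, -1.7, -0.1], [1.04, 5.47, 0.8, 0, -1.7, -0.1], [1.05, 5.48, 0.8, 0, -1.7, -0.1]]
  ]
}}

```text
clock: 17.4
position: [0.434, 0.3863, 0.1997]
tool_rot: [-3.138, 0.268, 3.057]
force: [0.9, -1.1, -0.6]
grip_width: 0.0489
```

```bash
python3 c.py .096 .01
```

```text
n 3 err mm [ 0.  0. -0.] dist 0.122
[[1.12, -0.04, 3.9, -0.1, 0.1, 0.0], [1.11, -0.04, 3.91, -0.1, 0.1, 0.0], [1.11, -0.06, 3.9, -0.1, 0.1, 0.0]]
```

>>> {"op": "servo_tool", "data": {
  "rows": [
    [[1.12, -0.04, 3.9, 0, 0, 0], [1.11, -0.04, 3.9, 0, 0, 0], [1.11, -0.06, 3.9, 0, 0, 0], [0, 0, 0, 0, 0, 0]]
  ]
}}

```text
clock: 17.9
position: [0.4316, 0.3818, 0.0764]
tool_rot: [-3.134, 0.265, 3.059]
force: [0.0, 0.3, 0.6]
grip_width: 0.0485
```

```bash
python3 c.py .096 .01; python3 snap.py s9 150 180 290 330 315 130 455 230
```

```text
n 1 err mm [-0.1 -0.   0. ] dist 0.004
[[-0.11, 0.31, -0.13, -0.4, 0.2, 0.2]]
17.9 [0.4316 0.3818 0.0764] [-3.134  0.265  3.059] [0.02 0.31 0.56] 0.0485 [-0.79  0.62 -0.23  1.98  0.75  0.55 -0.13]
top 2.857142857142857
scene 2.857142857142857
```

View pics/s9.png

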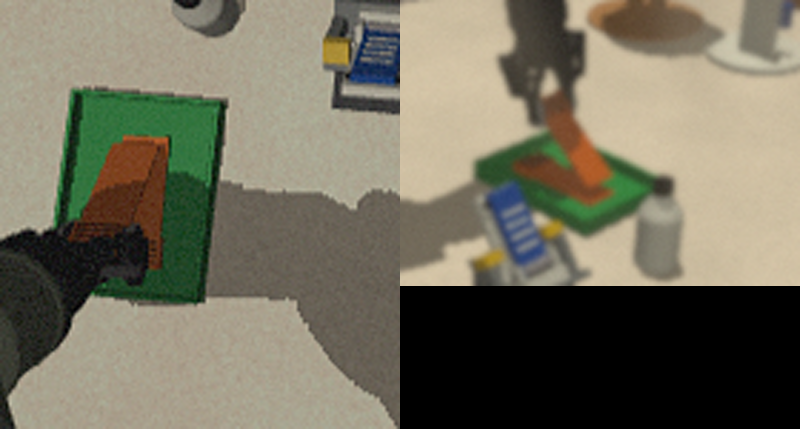

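>>> {"op": "servo_tool", "data": {
  "rows": [
    [[0, 0, 0, 0, 0, 0], [0, 0, 0, 0, 0, 0], [0, 0, -1.0, 0, 0, 0], [0, 0, -5, 0, 0, 0], [0, 0, -6, 0, 0, 0]]
  ],
  "grip": 1
}}

```text
clock: 18.62
position: [0.4006, 0.3857, 0.1962]
tool_rot: [-3.137, 0.266, 3.057]
force: [0.9, 0.6, 0.1]
grip_width: 0.0856
```

```bash
cat > d.py <<'E'
from geo import *
from workcell import bot
import sys
o=bot.observe()
p=np.load("stL.npy"); R=toolV(p[2],np.radians(15))
G=clip2w(p,[-.013,0,.095])[0]; print(G)
plan(G+float(sys.argv[1])*-R[:,2],R,o)
E
python3 d.py .08; python3 snap.py s10 150 160 320 300 315 130 455 270; python3 - <<'E'
from workcell import bot; import numpy as np
for n in("top","scene"): np.savez(f"{n}0.npz",**bot.grab_frame(n))
E
cp pics/ov_top.png pics/ov_top_0.png; python3 ov.py
```

```text
[0.56210432 0.12672268 0.11536069]
n 5 err mm [ 0. -0. -0.] dist 0.297
[[-3.11, -4.88, 1.32, -0.0, 0.1, 0.2], [-3.12, -4.87, 1.31, -0.0, 0.1, 0.2], [-3.15, -4.85, 1.31, -0.0, 0.1, 0.2], [-3.17, -4.85, 1.3, -0.0, 0.1, 0.2], [-3.18, -4.83, 1.29, -0.0, 0.1, 0.2]]
18.625 [0.4006 0.3857 0.1962] [-3.137  0.266  3.057] [0.86 0.6  0.07] 0.0856 [-0.74  0.41 -0.36  1.95  0.56  0.78  0.02]
top 2.3529411764705883
scene 2.857142857142857
```

View pics/s10.png

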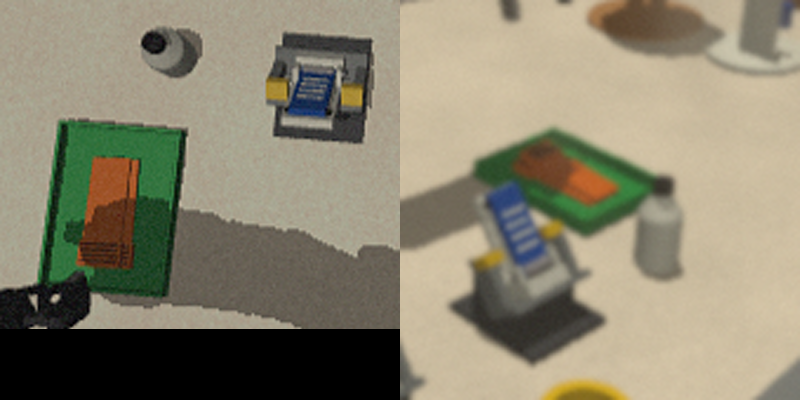

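View pics/ov_top.png

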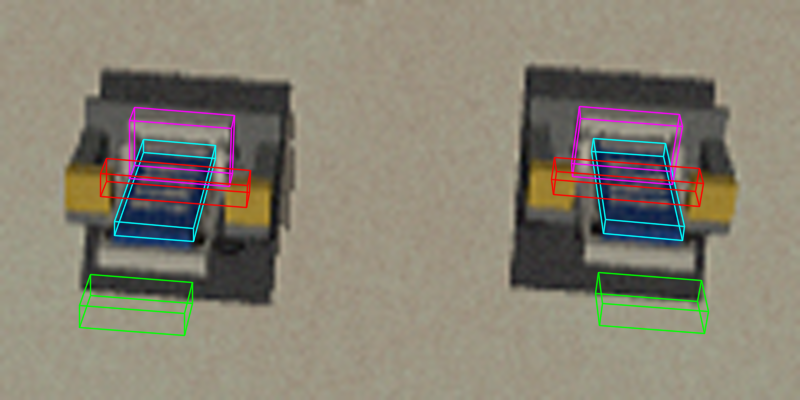

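View pics/ov_scene.png

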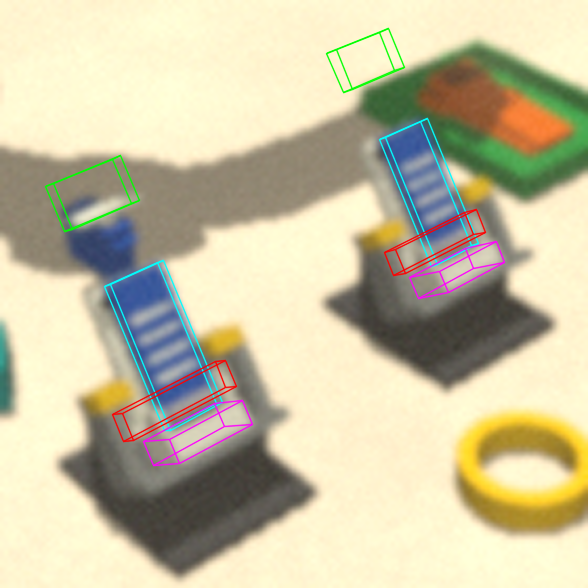

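```bash
python3 - <<'E'
from geo import *
p=np.load("stL.npy")
for x in(-.018,-.008): print(((proj("top",clip2w(p,[[x,.028,.115],[x,-.028,.115]]))-[250,160]+.5)*5).round())
im=F["top"]["image"][160:240,250:320,::-1]
cv2.imwrite("pics/z.png",cv2.resize(cv2.convertScaleAbs(im,alpha=2),None,fx=9,fy=7.4,interpolation=cv2.INTER_CUBIC)[:592])
E
```

```text
[[ 99. 265.]
 [208. 274.]]
[[ 99. 248.]
 [208. 257.]]
```

View pics/z.png

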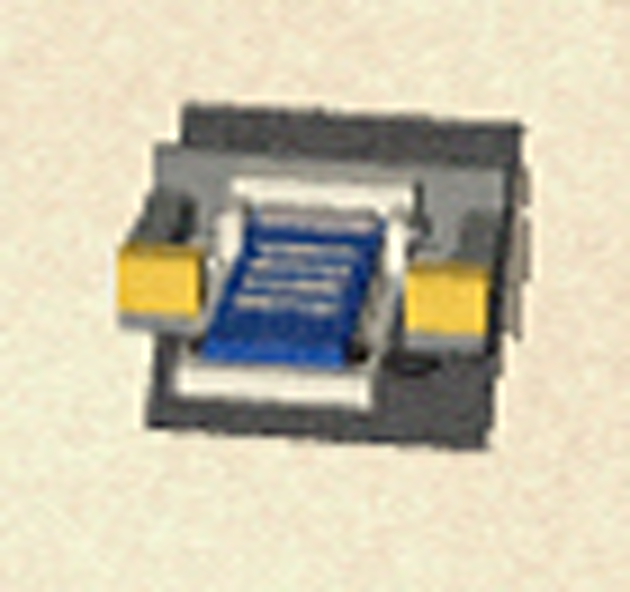

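>>> {"op": "servo_tool", "data": {
  "rows": [
    [[-3.11, -4.88, 1.32, 0, 0.1, 0.2], [-3.12, -4.87, 1.31, 0, 0.1, 0.2], [-3.15, -4.85, 1.31, 0, 0.1, 0.2], [-3.17, -4.85, 1.3, 0, 0.1, 0.2], [-3.18, -4.83, 1.29, 0, 0.1, 0.2]]
  ]
}}

```text
clock: 19.45
position: [0.5476, 0.1266, 0.1721]
tool_rot: [3.141, 0.258, 3.038]
force: [0.6, 0.8, 0.2]
grip_width: 0.0858
```

>>> {"op": "servo_tool", "data": {
  "rows": [
    [[0, 0, 0, 0, 0, 0], [0, 0, 0, 0, 0, 0]]
  ]
}}

```text
clock: 19.7
position: [0.5467, 0.1287, 0.1723]
tool_rot: [3.14, 0.258, 3.038]
force: [-0.3, 1.5, 0.1]
grip_width: 0.0855
```

```bash
python3 d.py .08;python3 d.py .0; python3 snap.py s11 230 150 350 260 315 130 415 270
```

```text
[0.56210432 0.12672268 0.11536069]
n 1 err mm [0. 0. 0.] dist 0.002
[[-0.02, -0.05, -0.23, 0.0, -0.2, -0.2]]
[0.56210432 0.12672268 0.11536069]
n 2 err mm [-0.  0. -0.] dist 0.078
[[-0.03, -0.02, 3.89, 0.0, -0.1, -0.1], [-0.02, -0.03, 3.88, 0.0, -0.1, -0.1]]
19.7 [0.5467 0.1287 0.1723] [3.14  0.258 3.038] [-0.32  1.53  0.08] 0.0855 [-0.17  0.41 -0.31  2.02  0.49  0.56  0.63]
top 3.3333333333333335
scene 4.0
```

View pics/s11.png

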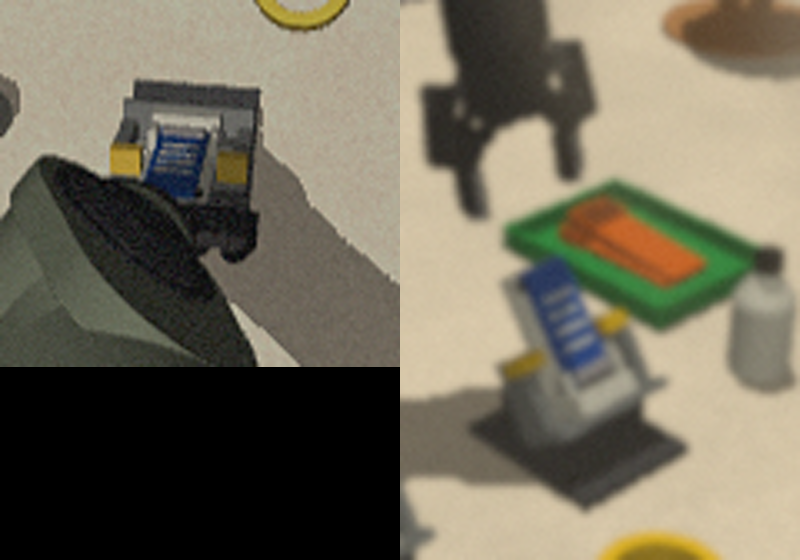

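>>> {"op": "servo_tool", "data": {
  "rows": [
    [[-0.03, -0.03, 2.6, 0, -0.1, -0.1], [-0.02, -0.02, 2.6, 0, -0.1, -0.1], [0, 0, 1.5, 0, 0, 0], [0, 0, 1.0, 0, 0, 0], [0, 0, 0, 0, 0, 0]]
  ]
}}

```text
clock: 20.42
position: [0.5672, 0.1266, 0.0985]
tool_rot: [3.141, 0.262, 3.043]
force: [-0.0, 0.0, -0.9]
grip_width: 0.0855
```

```bash
python3 d.py .0; python3 snap.py s12 230 150 350 260 315 130 415 270
```

```text
[0.56210432 0.12672268 0.11536069]
n 1 err mm [ 0. -0.  0.] dist 0.001
[[0.06, -0.04, 0.11, 0.0, 0.0, 0.1]]
20.425 [0.5672 0.1266 0.0985] [3.141 0.262 3.043] [-0.01  0.03 -0.91] 0.0855 [-0.24  0.55 -0.21  2.03  0.62  0.4   0.52]
top 3.3333333333333335
scene 4.0
```

View pics/s12.png

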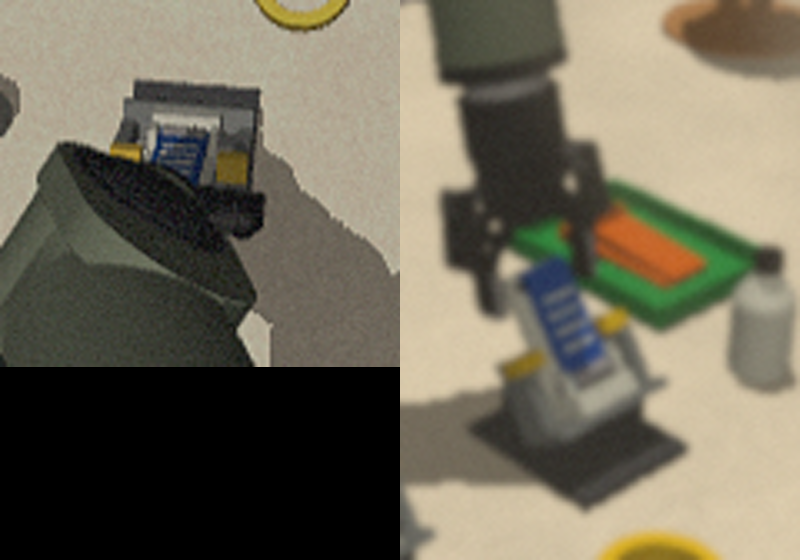

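>>> {"op": "servo_tool", "data": {
  "rows": [
    [[0.06, 0, 0.1, 0, 0, 0], [0, 0, 0, 0, 0, 0], [0, 0, 0, 0, 0, 0], [0, 0, 0, 0, 0, 0], [0, 0, 0, 0, 0, 0]]
  ],
  "grip": -1,
  "squeeze": 80
}}

```text
clock: 21.15
position: [0.5671, 0.1266, 0.0983]
tool_rot: [3.141, 0.263, 3.042]
force: [-5.4, 1.7, 11.0]
grip_width: 0.055
```

```bash
python3 f.py L; python3 snap.py s13 230 150 350 260 315 130 415 270; python3 - <<'E'
from geo import *
from workcell import bot
o=bot.observe(); R0=Ro.from_euler('xyz',o["tool_rot"]).as_matrix(); C=Ro.from_euler('z',np.load("stL.npy")[2]).as_matrix()@A
print("clip x in tool",(R0.T@C[:,0]).round(3),"world z in tool",R0[2].round(3))
E
```

```text
21.15 [0.5671 0.1266 0.0983] 0.054958486628113375 F clip xyz [ 1.71  1.16 12.17] M [-0.07  0.83 -0.19]
pull dir in tool [ 0.341  0.001 -0.94 ]
21.15 [0.5671 0.1266 0.0983] [3.141 0.263 3.042] [-5.44  1.71 10.95] 0.055 [-0.24  0.55 -0.2   2.03  0.62  0.4   0.52]
top 3.3333333333333335
scene 4.0
clip x in tool [-0.94  -0.    -0.341] world z in tool [-0.26   0.001 -0.966]
```

View pics/s13.png

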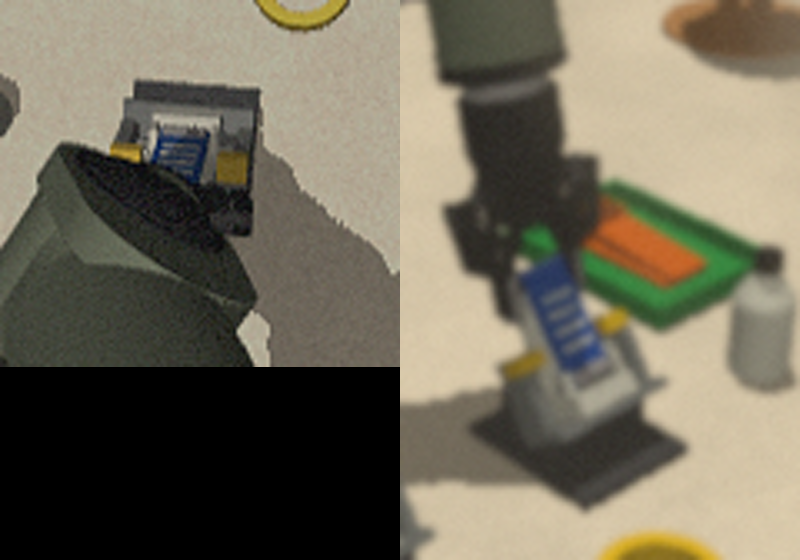

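>>> {"op": "servo_tool", "data": {
  "rows": [
    [[0.07, 0, -0.19, 0, 0, 0], [0.07, 0, -0.19, 0, 0, 0], [0, 0, 0, 0, 0, 0]]
  ]
}}

```text
clock: 21.62
position: [0.565, 0.1267, 0.1013]
tool_rot: [3.14, 0.263, 3.042]
force: [1.0, 1.3, 3.1]
grip_width: 0.055
```

```bash
python3 f.py L
```

```text
21.625 [0.565  0.1267 0.1013] 0.05499266954103887 F clip xyz [2.45 1.44 2.05] M [ 0.38 -0.26  0.07]
pull dir in tool [ 0.341  0.001 -0.94 ]
```

>>> {"op": "servo_tool", "data": {
  "rows": [
    [[0.03, 0, -0.09, 0, 0, 0], [-0.47, 0, -0.17, 0, 0, 0], [-0.47, 0, -0.17, 0, 0, 0], [0, 0, 0, 0, 0, 0]]
  ]
}}

```text
clock: 22.12
position: [0.5727, 0.1254, 0.1075]
tool_rot: [3.141, 0.262, 3.041]
force: [0.1, 0.5, -1.0]
grip_width: 0.0551
```

```bash
python3 f.py L;python3 snap.py s14 230 150 350 260 315 130 415 270
```

```text
22.125 [0.5727 0.1254 0.1075] 0.05510214247066734 F clip xyz [-0.5   0.46 -0.85] M [ 0.04  0.44 -0.03]
pull dir in tool [ 0.341  0.    -0.94 ]
22.125 [0.5727 0.1254 0.1075] [3.141 0.262 3.041] [ 0.12  0.45 -0.99] 0.0551 [-0.21  0.54 -0.23  2.01  0.6   0.43  0.55]
top 3.3333333333333335
scene 4.0
```

View pics/s14.png

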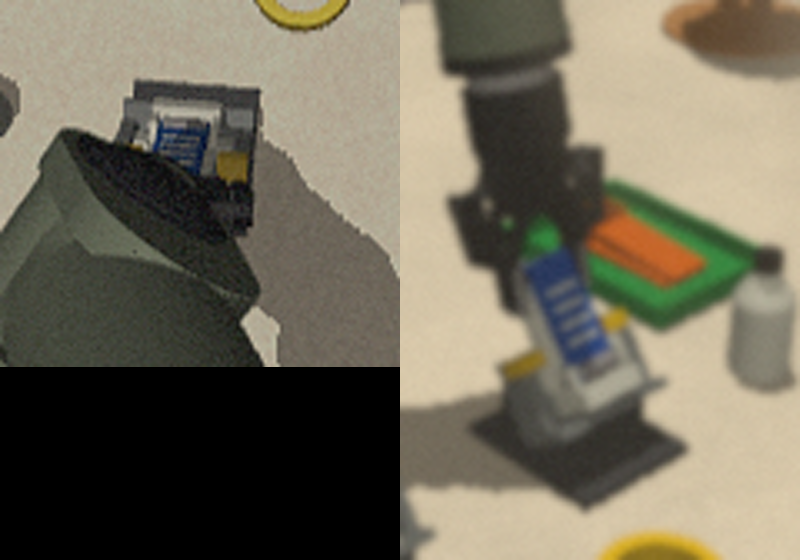

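>>> {"op": "servo_tool", "data": {
  "rows": [
    [[-0.61, 0, -0.22, 0, 0, 0], [-0.61, 0, -0.22, 0, 0, 0], [-0.61, 0, -0.22, 0, 0, 0], [-0.61, 0, -0.22, 0, 0, 0], [0, 0, 0, 0, 0, 0]]
  ]
}}

```text
clock: 22.85
position: [0.5941, 0.1235, 0.1225]
tool_rot: [3.141, 0.263, 3.042]
force: [0.3, 0.7, -1.7]
grip_width: 0.0549
```

>>> {"op": "servo_tool", "data": {
  "rows": [
    [[-0.5, 0, -1.9, 0, 0, 0], [-0.8, 0, -2.9, 0, 0, 0], [-0.8, 0, -2.9, 0, 0, 0], [-0.8, 0, -2.9, 0, 0, 0], [0, 0, 0, 0, 0, 0]]
  ]
}}

```text
clock: 23.48
position: [0.5948, 0.1237, 0.2341]
tool_rot: [3.14, 0.266, 3.041]
force: [0.5, -0.5, -2.3]
grip_width: 0.0547
```

```bash
python3 f.py L;python3 snap.py s15 230 140 350 260 305 110 415 270
cat > e.py <<'E'
from geo import *
from workcell import bot
import sys
o=bot.observe()
yaw=float(sys.argv[2]); R=toolV(yaw,np.radians(15)-.6109)
# clip origin target (.42,-.368); gripped at own x -13,z 95
G=np.array([.42,-.368,0])+Ro.from_euler('z',yaw).apply([-.013,0,0])
plan(G+[0,0,float(sys.argv[1])],R,o,nmin=int(sys.argv[3]))
E
python3 e.py .24 -.6 14
```

```text
23.475 [0.5948 0.1237 0.2341] 0.05471403807798942 F clip xyz [-0.89 -0.43 -2.22] M [0.06 0.52 0.  ]
pull dir in tool [ 0.339  0.002 -0.941]
23.475 [0.5948 0.1237 0.2341] [3.14  0.266 3.041] [ 0.5  -0.48 -2.33] 0.0547 [-0.08  0.39 -0.38  1.86  0.41  0.72  0.77]
top 3.3333333333333335
scene 3.6363636363636362
n 14 err mm [-0. -0.  0.] dist 0.517
[[0.99, -3.55, -0.2, -0.1, 2.4, 2.1], [0.87, -3.58, -0.16, -0.1, 2.4, 2.1], [0.74, -3.61, -0.14, -0.1, 2.4, 2.1], [0.61, -3.64, -0.12, -0.1, 2.4, 2.1], [0.49, -3.66, -0.1, -0.1, 2.4, 2.1]]
[[0.35, -3.67, -0.09, -0.1, 2.4, 2.1], [0.22, -3.68, -0.08, -0.1, 2.4, 2.1], [0.1, -3.69, -0.08, -0.1, 2.4, 2.1], [-0.04, -3.69, -0.09, -0.1, 2.4, 2.1], [-0.18, -3.68, -0.1, -0.1, 2.4, 2.1]]
[[-0.3, -3.68, -0.11, -0.1, 2.4, 2.1], [-0.43, -3.66, -0.14, -0.1, 2.4, 2.1], [-0.56, -3.64, -0.16, -0.1, 2.4, 2.1], [-0.68, -3.62, -0.2, -0.1, 2.4, 2.1]]
```

View pics/s15.png

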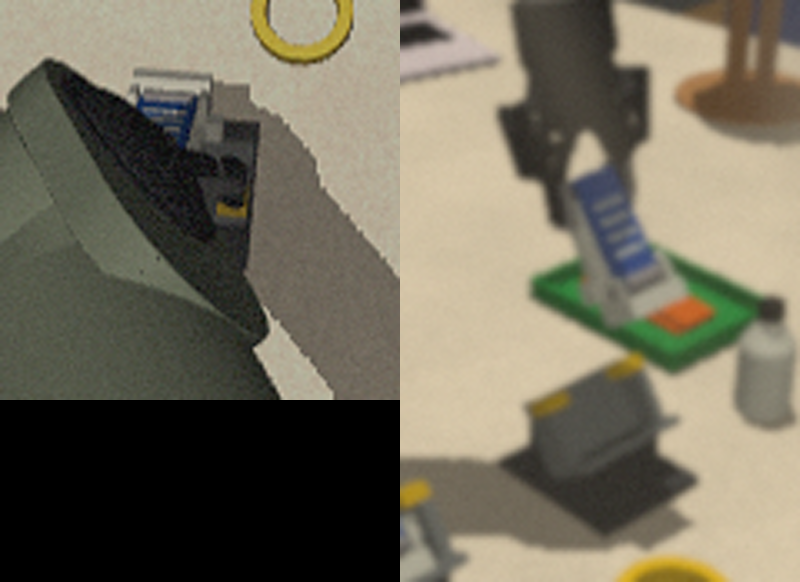

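```bash
python3 e.py .33 -.6 14
```

```text
n 14 err mm [ 0. -0. -0.] dist 0.523
[[0.82, -3.55, -0.82, -0.1, 2.4, 2.1], [0.73, -3.57, -0.79, -0.1, 2.4, 2.1], [0.63, -3.6, -0.77, -0.1, 2.4, 2.1], [0.53, -3.62, -0.76, -0.1, 2.4, 2.1], [0.42, -3.64, -0.74, -0.1, 2.4, 2.1]]
[[0.32, -3.65, -0.73, -0.1, 2.4, 2.1], [0.22, -3.65, -0.72, -0.1, 2.4, 2.1], [0.12, -3.66, -0.72, -0.1, 2.4, 2.1], [0.01, -3.67, -0.73, -0.1, 2.4, 2.1], [-0.09, -3.66, -0.74, -0.1, 2.4, 2.1]]
[[-0.19, -3.65, -0.75, -0.1, 2.4, 2.1], [-0.3, -3.64, -0.76, -0.1, 2.4, 2.1], [-0.4, -3.63, -0.79, -0.1, 2.4, 2.1], [-0.49, -3.61, -0.81, -0.1, 2.4, 2.1]]
```

>>> {"op": "servo_tool", "data": {
  "rows": [
    [[-1, 0, -4, 0, 0, 0], [-1, 0, -4, 0, 0, 0]]
  ]
}}

```text
clock: 23.82
position: [0.592, 0.1235, 0.3139]
tool_rot: [-3.141, 0.26, 3.043]
force: [0.0, -0.1, -0.7]
grip_width: 0.0545
```

```bash
python3 e.py .33 -.6 14
```

```text
n 14 err mm [-0.1 -0.  -0. ] dist 0.516
[[0.97, -3.55, -0.24, -0.1, 2.4, 2.1], [0.84, -3.58, -0.22, -0.1, 2.4, 2.1], [0.72, -3.61, -0.18, -0.1, 2.4, 2.1], [0.6, -3.63, -0.17, -0.1, 2.4, 2.1], [0.47, -3.66, -0.15, -0.1, 2.4, 2.1]]
[[0.34, -3.66, -0.13, -0.1, 2.4, 2.1], [0.21, -3.68, -0.14, -0.1, 2.4, 2.1], [0.08, -3.68, -0.13, -0.1, 2.4, 2.1], [-0.04, -3.69, -0.14, -0.1, 2.4, 2.1], [-0.18, -3.68, -0.15, -0.1, 2.4, 2.1]]
[[-0.3, -3.67, -0.17, -0.1, 2.4, 2.1], [-0.43, -3.65, -0.18, -0.1, 2.4, 2.1], [-0.56, -3.64, -0.22, -0.1, 2.4, 2.1], [-0.68, -3.61, -0.25, -0.1, 2.4, 2.1]]
```

>>> {"op": "servo_tool", "data": {
  "rows": [
    [[0.97, -3.55, -0.24, -0.1, 2.4, 2.1], [0.84, -3.58, -0.22, -0.1, 2.4, 2.1], [0.72, -3.61, -0.18, -0.1, 2.4, 2.1], [0.6, -3.63, -0.17, -0.1, 2.4, 2.1], [0.47, -3.66, -0.15, -0.1, 2.4, 2.1]]
  ]
}}

```text
clock: 24.45
position: [0.5245, -0.0491, 0.3125]
tool_rot: [3.104, 0.046, 2.86]
force: [0.9, -0.9, -2.1]
grip_width: 0.0549
```

>>> {"op": "servo_tool", "data": {
  "rows": [
    [[0.34, -3.66, -0.13, -0.1, 2.4, 2.1], [0.21, -3.68, -0.14, -0.1, 2.4, 2.1], [0.08, -3.68, -0.13, -0.1, 2.4, 2.1], [-0.04, -3.69, -0.14, -0.1, 2.4, 2.1], [-0.18, -3.68, -0.15, -0.1, 2.4, 2.1]]
  ]
}}

```text
clock: 25.08
position: [0.4574, -0.2207, 0.3117]
tool_rot: [3.106, -0.171, 2.684]
force: [1.0, 0.3, -1.4]
grip_width: 0.0547
```

>>> {"op": "servo_tool", "data": {
  "rows": [
    [[-0.3, -3.67, -0.17, -0.1, 2.4, 2.1], [-0.43, -3.65, -0.18, -0.1, 2.4, 2.1], [-0.56, -3.64, -0.22, -0.1, 2.4, 2.1], [-0.68, -3.61, -0.25, -0.1, 2.4, 2.1], [0, 0, 0, 0, 0, 0]]
  ]
}}

```text
clock: 25.7
position: [0.403, -0.3593, 0.3101]
tool_rot: [3.138, -0.342, 2.533]
force: [0.9, 0.8, -1.9]
grip_width: 0.0552
```

```bash
python3 e.py .15 -.6 4;python3 snap.py s16 400 180 540 330 100 140 260 340
```

```text
n 4 err mm [-0.  0. -0.] dist 0.178
[[-1.48, 0.05, 4.19, 0.1, 0.1, -0.1], [-1.49, 0.05, 4.18, 0.1, 0.1, -0.1], [-1.49, 0.05, 4.18, 0.1, 0.1, -0.1], [-1.51, 0.06, 4.18, 0.1, 0.1, -0.1]]
25.7 [ 0.403  -0.3593  0.3101] [ 3.138 -0.342  2.533] [ 0.87  0.79 -1.9 ] 0.0552 [ 0.7   0.51 -0.12  1.45  0.05  1.52  1.53]
top 2.857142857142857
scene 2.5
```

View pics/s16.png

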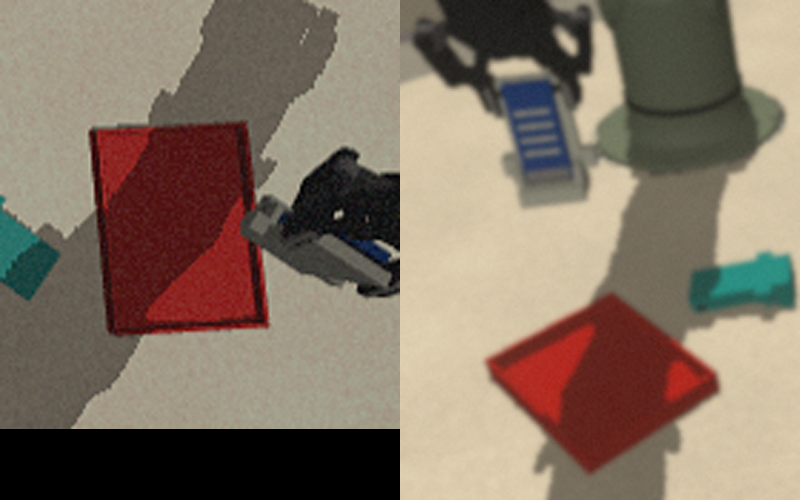

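>>> {"op": "servo_tool", "data": {
  "rows": [
    [[-1.48, 0.05, 4.19, 0.1, 0.1, -0.1], [-1.49, 0.05, 4.18, 0.1, 0.1, -0.1], [-1.49, 0.05, 4.18, 0.1, 0.1, -0.1], [-1.51, 0.06, 4.18, 0.1, 0.1, -0.1], [0, 0, 0, 0, 0, 0]]
  ]
}}

```text
clock: 26.42
position: [0.4056, -0.3528, 0.1325]
tool_rot: [3.14, -0.351, 2.547]
force: [-0.2, 0.4, -0.3]
grip_width: 0.0551
```

```bash
python3 e.py .1 -.6 4;python3 snap.py s17 400 180 540 330 100 190 260 340
python3 - <<'E'
from geo import *
from workcell import bot
import itertools
o=bot.observe();R0=Ro.from_euler('xyz',o["tool_rot"]).as_matrix();G=o["position"]-R0[:,2]*.0187
C=R0@toolV(0,np.radians(15)-.6109).T  # clip axes estimate
print(C.round(3))
O=G-C@np.array([-.013,0,.095]); print("foot",O)
f=bot.grab_frame("scene");im=np.ascontiguousarray(f["image"][190:340,100:260,::-1]);im=cv2.resize(im,None,fx=3.9,fy=3.9,interpolation=cv2.INTER_CUBIC)
ed=[(0,1),(0,2),(0,4),(1,3),(1,5),(2,3),(2,6),(3,7),(4,5),(4,6),(5,7),(6,7)]
for lo,hi in(((-18,-28,0),(18,28,16)),((-18,-28,0),(-8,28,115)),((0,-20,19),(8,20,115))):
    P=np.array(list(itertools.product(*zip(lo,hi))))*1e-3@C.T+O
    q=((proj("scene",P)-[100,190]+.5)*3.9).astype(int)
    for a,b in ed: cv2.line(im,tuple(map(int,q[a])),tuple(map(int,q[b])),(0,255,0),1)
cv2.imwrite("pics/o17.png",im)
E
```

```text
n 4 err mm [ 0.1 -0.   0. ] dist 0.05
[[-0.46, -0.11, 1.17, 0.0, -0.0, 0.1], [-0.45, -0.12, 1.16, 0.0, -0.0, 0.1], [-0.46, -0.11, 1.17, 0.0, -0.0, 0.1], [-0.45, -0.11, 1.17, 0.0, -0.0, 0.1]]
26.425 [ 0.4056 -0.3528  0.1325] [ 3.14  -0.351  2.547] [-0.19  0.36 -0.33] 0.0551 [ 0.69  0.7  -0.13  1.62  0.08  1.18  1.51]
top 2.857142857142857
scene 2.5
[[ 0.828  0.561 -0.004]
 [-0.561  0.828  0.001]
 [ 0.004  0.001  1.   ]]
foot [ 0.42336665 -0.36542688  0.05845852]
```

View pics/s17.png

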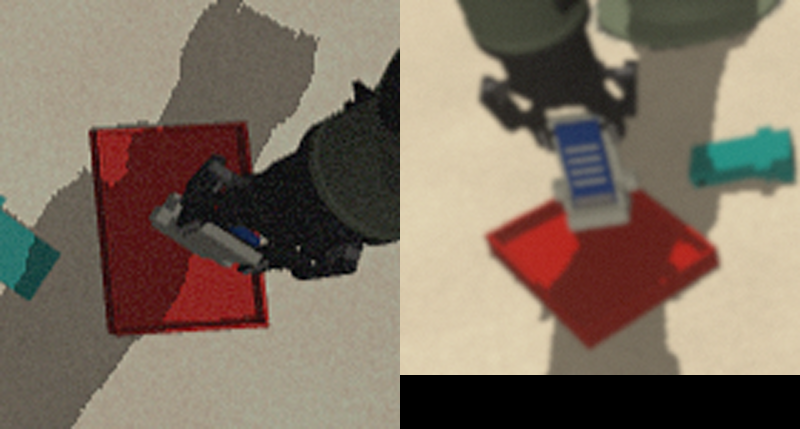

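View pics/o17.png

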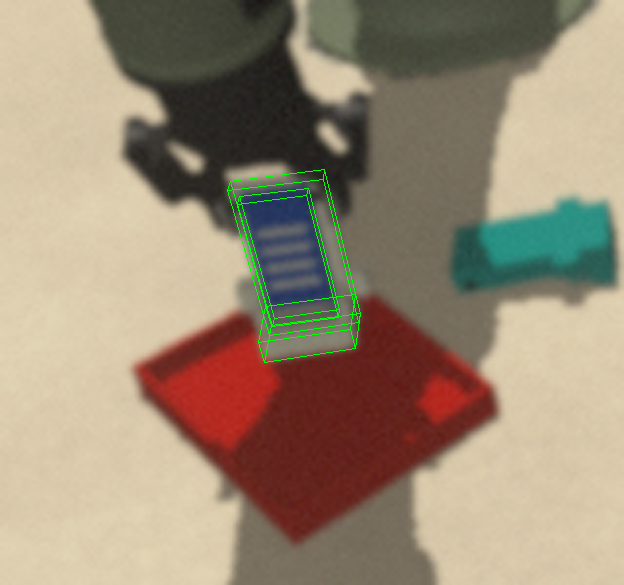

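>>> {"op": "servo_tool", "data": {
  "rows": [
    [[-0.52, 0, 1.41, 0, 0, 0], [-0.52, 0, 1.41, 0, 0, 0], [-0.5, 0, 1.35, 0, 0, 0], [0, 0, 0, 0, 0, 0]]
  ]
}}

```text
clock: 27.08
position: [0.4062, -0.3544, 0.0889]
tool_rot: [3.14, -0.348, 2.546]
force: [0.2, -0.2, -1.3]
grip_width: 0.0547
```

>>> {"op": "servo_tool", "data": {
  "rows": [
    [[-0.1, 0, 0.28, 0, 0, 0], [-0.1, 0, 0.28, 0, 0, 0], [0, 0, 0, 0, 0, 0]]
  ]
}}

```text
clock: 27.45
position: [0.4067, -0.3549, 0.0843]
tool_rot: [3.14, -0.345, 2.545]
force: [-0.4, -0.2, -1.4]
grip_width: 0.055
```

```bash
python3 f.py L; python3 snap.py s18 400 180 540 330 100 190 260 340
```

```text
27.45 [ 0.4067 -0.3549  0.0843] 0.05496941892043457 F clip xyz [-1.1  -0.21 -0.89] M [-0.28 -0.38 -0.06]
pull dir in tool [ 0.752 -0.272 -0.6  ]
27.45 [ 0.4067 -0.3549  0.0843] [ 3.14  -0.345  2.545] [-0.41 -0.17 -1.36] 0.055 [ 0.69  0.76 -0.12  1.64  0.09  1.09  1.5 ]
top 2.857142857142857
scene 2.5
```

View pics/s18.png

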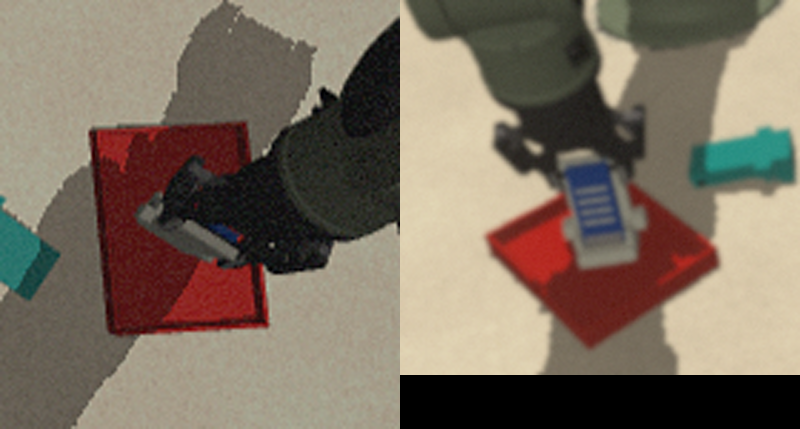

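>>> {"op": "servo_tool", "data": {
  "rows": [
    [[-0.07, 0, 0.19, 0, 0, 0], [-0.07, 0, 0.19, 0, 0, 0], [0, 0, 0, 0, 0, 0]]
  ]
}}

```text
clock: 27.92
position: [0.4071, -0.355, 0.0824]
tool_rot: [3.14, -0.345, 2.545]
force: [-3.5, 5.5, 36.3]
grip_width: 0.0547
```

>>> {"op": "servo_tool", "data": {
  "rows": [
    [[-0.07, 0, 0.19, 0, 0, 0], [0, 0, 0, 0, 0, 0]]
  ]
}}

```text
clock: 28.18
position: [0.4073, -0.355, 0.0823]
tool_rot: [3.141, -0.345, 2.545]
force: [-6.2, 8.5, 66.8]
grip_width: 0.0549
```

>>> {"op": "servo_tool", "data": {
  "rows": [
    [[-0.07, 0, 0.19, 0, 0, 0], [0, 0, 0, 0, 0, 0]]
  ]
}}

```text
clock: 28.42
position: [0.4077, -0.3549, 0.0818]
tool_rot: [3.14, -0.344, 2.545]
force: [-10.0, 11.7, 92.5]
grip_width: 0.0549
```

>>> {"op": "servo_tool", "data": {
  "rows": [
    [[0.1, 0, -0.28, 0, 0, 0], [0.1, 0, -0.26, 0, 0, 0], [0, 0, 0, 0, 0, 0]]
  ]
}}

```text
clock: 28.8
position: [0.4067, -0.355, 0.0821]
tool_rot: [3.14, -0.345, 2.545]
force: [-1.3, 0.7, 11.8]
grip_width: 0.0547
```

```bash
python3 f.py L; python3 snap.py s19 400 180 540 330 100 190 260 340
```

```text
28.8 [ 0.4067 -0.355   0.0821] 0.05473683998511533 F clip xyz [ 5.62  0.56 10.42] M [ 0.64  0.36 -0.08]
pull dir in tool [ 0.752 -0.272 -0.6  ]
28.8 [ 0.4067 -0.355   0.0821] [ 3.14  -0.345  2.545] [-1.31  0.69 11.76] 0.0547 [ 0.69  0.76 -0.12  1.64  0.09  1.09  1.5 ]
top 2.857142857142857
scene 2.5
```

View pics/s19.png

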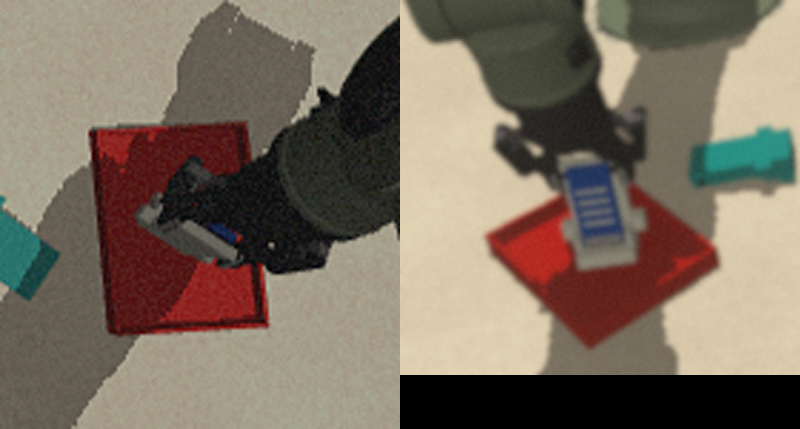

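>>> {"op": "servo_tool", "data": {
  "rows": [
    [[0.03, 0, -0.07, 0, 0, 0], [0, 0, 0, 0, 0, 0], [0, 0, 0, 0, 0, 0], [0, 0, 0, 0, 0, 0], [0, 0, 0, 0, 0, 0]]
  ],
  "grip": 1
}}

```text
clock: 29.52
position: [0.4067, -0.3549, 0.0826]
tool_rot: [3.14, -0.346, 2.545]
force: [-0.4, -0.5, -0.9]
grip_width: 0.0853
```

```bash
python3 f.py L; python3 snap.py s20 400 180 540 330 100 190 260 340
```

```text
29.525 [ 0.4067 -0.3549  0.0826] 0.08530961830653959 F clip xyz [-0.81 -0.56 -0.51] M [-0.18 -0.29  0.07]
pull dir in tool [ 0.752 -0.272 -0.6  ]
29.525 [ 0.4067 -0.3549  0.0826] [ 3.14  -0.346  2.545] [-0.43 -0.52 -0.88] 0.0853 [ 0.69  0.76 -0.12  1.64  0.09  1.09  1.5 ]
top 2.857142857142857
scene 2.5
```

View pics/s20.png

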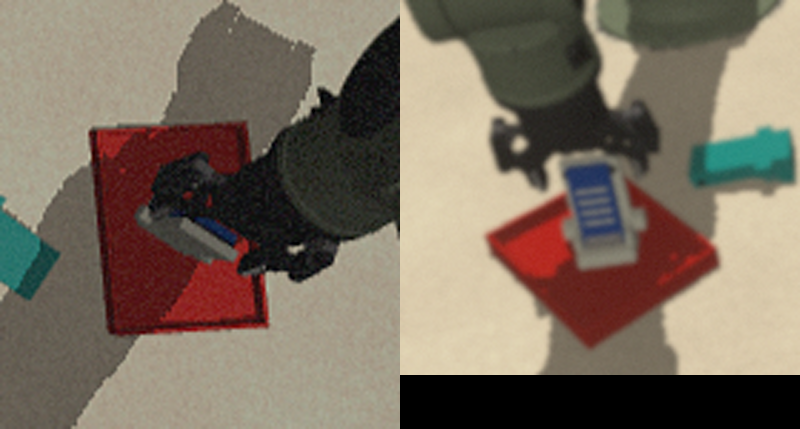

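Released and standing. Retract along the tool axis.

>>> {"op": "servo_tool", "data": {
  "rows": [
    [[0, 0, -1, 0, 0, 0], [0, 0, -2, 0, 0, 0], [0, 0, -3, 0, 0, 0], [0, 0, -4, 0, 0, 0], [0, 0, -4, 0, 0, 0]]
  ]
}}

```text
clock: 30.25
position: [0.4462, -0.3819, 0.2164]
tool_rot: [3.14, -0.345, 2.545]
force: [0.4, 0.7, -0.3]
grip_width: 0.0853
```

>>> {"op": "servo_tool", "data": {
  "rows": [
    [[0, 0, -4, 0, 0, 0], [2, 3, -2, 0, 0, 0], [2, 3, 0, 0, 0, 0], [2, 3, 0, 0, 0, 0], [0, 0, 0, 0, 0, 0]]
  ]
}}

```text
clock: 30.88
position: [0.4673, -0.2847, 0.2929]
tool_rot: [3.139, -0.344, 2.549]
force: [0.6, -1.6, -0.2]
grip_width: 0.0855
```

```bash
python3 snap.py s21 150 130 520 320 100 160 460 330; python3 snap.py s22 400 180 540 330 100 190 260 340
```

```text
30.875 [ 0.4673 -0.2847  0.2929] [ 3.139 -0.344  2.549] [ 0.59 -1.65 -0.21] 0.0855 [ 0.56  0.54 -0.15  1.45  0.02  1.49  1.39]
top 1.0810810810810811
scene 1.1111111111111112
30.975 [ 0.4665 -0.2873  0.2919] [ 3.141 -0.345  2.545] [-0.25  0.67  0.61] 0.0854 [ 0.56  0.54 -0.15  1.45  0.02  1.49  1.39]
top 2.857142857142857
scene 2.5
```

View pics/s21.png

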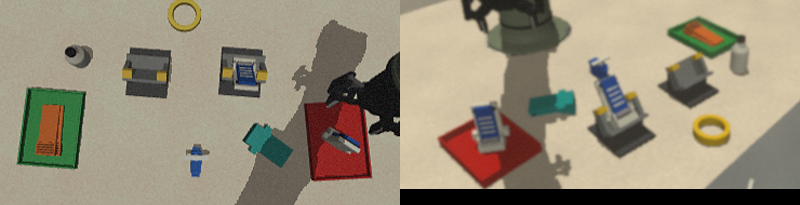

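View pics/s22.png

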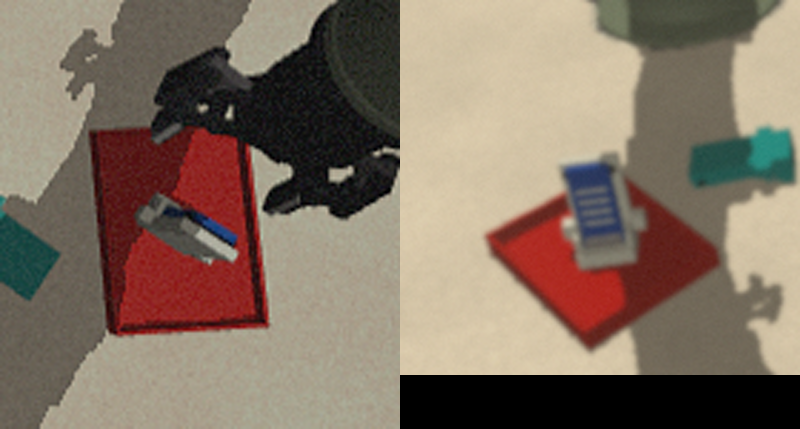

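The weak clip stands upright in the red tray at about (595,215). The strong clip is in its stand, both cards are in the green tray, and the bystanders are where they started.

```bash
python3 -c "
from workcell import bot
print(bot.job_done())"
```

```text
the job is handed in; nothing more can be done
None
```

I pulled both cards out with the clips still in their stands, put the cards in the green tray, and left the weak clip standing upright on its foot in the red tray. The robot clock read about 31 s of the allowed 72 s.

- **Which clip was weak:** after a slow pull stopped, the drag was 0 to 1.2 N on the left clip (the one nearer the green tray) and 7.6 N on the right clip. So the left clip was the weak one.
- **Last pictures:** both cards lie in the green tray, and the weak clip is upright and released in the red tray. The strong clip is in its stand, nothing else appears to have moved, and the gripper touches nothing.
- **What went less well:** when I set the weak clip down I lowered it a few millimetres too far. The wrist force reached 92 N before I backed off, which is under the 120 N limit. The later pictures show no harm from it.

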